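# Stack the keyed serving trays on their carrier base and close them with the lid

### The job

Build up the takeaway carrier: seat the blue tray on the dark steel base, then the red tray on the blue one, then the white lid on top, each turned so that its yellow-marked notches drop over the yellow keys of the piece below and it sits fully down, level. Set the pieces down rather than letting them drop, let go of them, and leave the bottle, jars, dishes, tin and tongs on the counter where they stand.

Things in the scene. Friction and masses are not known exactly. Their poses are not given: they have to be found in the camera images.
- base_top (a point): Fixed dark steel base 150 (its x) by 126 (its y) by 24 mm high. On its top edge two upright yellow keys, 8 mm high, 6 mm thick, ends tapered: 50 mm long in the middle of the +x end, 30 mm long in the middle of the +y side. This point: centre of the top face, 24 mm above the counter, on which the blue tray's underside rests; base's axes, z up. Placed and turned differently in each run.
- blue_tray_grip (a point): Open blue plastic tray 150 (x) by 126 (y) mm, walls 6 mm, rim 50 mm above its underside, 0.2-0.4 kg. In its middle a square steel lifting post 26 x 26 mm, sides parallel to the tray's, from the tray floor (14 mm above the underside) up to 56 mm: grasp by any two opposite sides. This point: on the post's axis, 40 mm above the underside; tray's axes, z up.
- blue_tray_key (a point): Middle of the long yellow key on the blue tray's rim, 4 mm above the rim, at the +x end: 50 mm long, 8 high, 6 thick. A second, 30 mm key is in the middle of the +y side. Straight below both keys the 10 mm deep foot ring has notches 5 mm longer than the keys. Turned wrongly, a piece rides up on the keys below; turned rightly, its foot ring rests on the rim below.
- red_tray_grip (a point): Open red plastic tray 150 (x) by 126 (y) mm, walls 6 mm, rim 50 mm above its underside, 0.2-0.4 kg. In its middle a square steel lifting post 26 x 26 mm, sides parallel to the tray's, from the tray floor (14 mm above the underside) up to 56 mm: grasp by any two opposite sides. This point: on the post's axis, 40 mm above the underside; tray's axes, z up.
- red_tray_key (a point): Middle of the long yellow key on the red tray's rim, 4 mm above the rim, at the +x end: 50 mm long, 8 high, 6 thick. A second, 30 mm key is in the middle of the +y side. Straight below both keys the 10 mm deep foot ring has notches 5 mm longer than the keys. Turned wrongly, a piece rides up on the keys below; turned rightly, its foot ring rests on the rim below.
- lid_grip (a point): White plastic lid, plate 150 (x) by 126 (y) mm, upper face 16 mm above its underside; in its middle a square steel lifting post 26 x 26 mm, up to 60 mm, sides parallel to the lid's. 0.18-0.34 kg. Grasp by any two opposite sides. This point: on the post's axis, 42 mm above the underside, which comes to rest on the red tray's rim; lid's axes, z up.
- lid_mark (a point): Middle of the long flat yellow mark on the lid's upper face, at its +x end: 50 mm long, above a 55 mm notch in the lid's 10 mm deep foot ring. A second mark, 30 mm, in the middle of the +y side shows a 35 mm notch. Marks go straight above the red tray's yellow keys.
- sauce_bottle: Orange sauce bottle, diameter 54 mm, 155 mm high, black cap. Bystander, loose: leave it where it stands. The origin is the centre of its underside.
- olive_jar: Green glass jar with a black cap, diameter 68 mm, 110 mm high. Bystander, loose: leave it where it stands. The origin is the centre of its underside.
- pepper_jar: Amber glass jar with a brass cap, diameter 68 mm, 110 mm high. Bystander, loose: leave it where it stands. The origin is the centre of its underside.
- foil_dish: Aluminium foil dish, rim diameter 84 mm, 35 mm high. Bystander, loose: leave it where it stands. The origin is the centre of its underside.
- bowl: White bowl, rim diameter 84 mm, 42 mm high. Bystander, loose: leave it where it stands. The origin is the centre of its underside.
- tin: Low round tin with a pale cap and a green band, diameter 72 mm, 45 mm high. Bystander, loose: leave it where it stands. The origin is the centre of its underside.
- tongs: Steel tongs, 200 mm long (their x), 50 mm wide, 7 mm thick, lying flat. Bystander, loose: leave it where it stands. The origin is the centre of its underside.
Things that resemble listed ones, but are neither listed nor needed, are in the scene too. There is more than one size of the part that bears blue_tray_grip; the job needs the largest.

How it is judged:
By the outcome, as a careful person would: the job done as asked, in the order asked, and still so for the second after the job is handed in, with the robot touching nothing.
It also fails if it takes over 72 s, if anything falls off the work surface, if the arm or the gripper's body presses on something with over 40 N, if the wrist force passes 120 N, or if a joint passes its speed limit or range.

### The arm

A 7-joint arm with a two-finger parallel gripper is mounted at the origin on the work surface. World frame = base frame: x ahead of the robot, y to its left, z up, the work surface at z = 0. Lengths are in m, angles in rad, forces in N, time in s.
With the tool pointing down it reaches from about 0.425 to 0.875 m from the base axis. Payload 8.4 kg.
Tool frame: the origin (TCP) lies at the very end of the fingers, on their centre line; the grasp point (between the pads) lies 19 mm behind it; z points along the fingers, y is the direction in which the jaws open and shut (so a half turn about z gives the same grasp; the last joint's range is limited). The gripper opens to 87 mm and grips with 3 to 60 N. Pads are 19 mm wide; open, the fingers measure 117 mm over their backs; the gripper's body (75 mm by 190 mm) begins 51 mm behind the grasp point.
Start: joints at [1.063, 0.333, 0.04, 1.465, -0.013, 1.343, -0.059], TCP at [0.258, -0.596, 0.223] pointing down, gripper open.
Joint ranges: [-2.58, 2.58], [-0.38, 2.09], [-1.3, 1.39], [0.25, 2.4], [-1.5, 4.64], [0.08, 2.09], [-2.65, 2.65]. Speed limits (rad/s): [2.22, 2.22, 2.79, 2.79, 3.14, 3.14, 3.14].

### API

Orientations are given as a 3x3 rotation matrix whose columns are the frame's x, y, z axes.
In Python, from rig import get_state, camera, calibration, sign_off, recognise, regions_of, landmark_of gives the robot as it stands.
- The arm moves only by the shell command python3 -m creep 'ROWS' [FORCE]. ROWS is JSON, one flat list of numbers, 5 for each row, row after row: the finger opening in mm, from 0 to 87, then the shift along the tool's x, y, z in mm, then the turn about the tool's z in degrees. A call has 1 to 8 rows; each row is the pose to reach, as a shift and turn from the pose commanded when the call began, along the tool's axes at that moment; what a row does not reach only later rows make up. A row lasts 1/12 s, in which the tool goes at most 41.7 mm and 7.16 degrees, less where a joint would pass 70% of its speed; a pose out of reach is approached as far as the arm can. A call with a gripper value outside its range is refused whole. The fingers move at their own pace and stop on an object; FORCE is the grip in N (left out, the last holds). Time passes only in rows, so rows that repeat a pose let the fingers close. It gives the time, the measured TCP pose, the force and the opening at its end, in the units of the state.
- get_state(): the state, without advancing time (a new reading comes with each control period).
- camera(name): name is "scene" or "top" or "wrist"; returns the picture (480x640x3 uint8, red, green, blue); there is no depth.
- calibration(name): a dict with "fx", "fy", "cx", "cy" (pixels), "extrinsics" (4x4, takes a point from camera to world coordinates). Camera axes: x right, y up, looking along -z (the intrinsics and any distortion apply to the point x, -y, -z); pixel columns grow to the right and rows downward; lengths in m; the calibration is good to about 2 mm. A picture is of the moment at which its call begins: read the wrist's pose just before it. calibration takes no time and is no camera call; for the wrist camera it gives the pose at the moment of the call.
- sign_off(): hands the job in, once; it reports no verdict.
Trained networks look in the newest picture that a camera, given by its name, has taken for a name from the list of things; names that differ only in an ending like _2 or _b are one class to them, and where a whole thing is asked for, a point or a joint stands for the part that bears it (a point fixed in the world has none). Each returns a list of dicts, best first, with "p" (0 to 1); they miss things now and then, are a little off and sometimes report something else, mostly with a low value. They report only what shows in the picture. A call takes as long as a camera call. They do not tell look-alikes from the thing itself.
- recognise(camera, thing): "point" ([column, row] as shares, 0 to 1, of the picture: columns of its width, rows of its height, amid what is visible of it).
- regions_of(camera, thing): "mask" (480x640 bool, what is visible of it) and "point" ([column, row] as shares, 0 to 1, of the picture: columns of its width, rows of its height, amid what is visible of it).
- landmark_of(camera, thing): "point" ([column, row] as shares, 0 to 1, of the picture: columns of its width, rows of its height: a listed point, or the origin of a listed thing).
The state is a dict: "time": time; "joints": joint angles; "joint_vel": joint speeds; "joint_torque": joint torques, N m; "eef_pos": TCP position; "orientation": TCP orientation; "force": force on the tool from outside, world axes, zero at the start; "torque": the same for the moment, N m; "opening": finger opening in m.
Only numpy, scipy, OpenCV 4.12 (cv2) and the standard library are available. Lean on these libraries where they do the work, as an engineer would, in place of code of your own. Each camera call takes 0.05 s, during which the arm holds its last target.

## Working session

There is one attempt and no reset: what is moved stays moved. The work goes in short steps, Python scripts to look and compute and a shell command to move; the robot and the scene stay as the last step left them, time stands still between calls to the robot, and variables do not carry over. Pictures are saved under pics/ and viewed, and the job is handed in when it is done.

```bash
ls; mkdir -p pics; python3 - <<'E'
from rig import *
import cv2
s=get_state();print(s)
for n in("scene","top","wrist"):
    c=calibration(n);print(n,c)
    cv2.imwrite(f"pics/{n}0.png",camera(n)[:,:,::-1])
E
```

```text
pics
{'time': 0.0, 'joints': array([ 1.06279268,  0.33392735,  0.03989108,  1.46629036, -0.01341441,
        1.3433287 , -0.05850605]), 'joint_vel': array([ 8.13939157e-04,  9.54056952e-04, -9.06734752e-04,  4.39332150e-04,
       -7.92216177e-04,  5.08459335e-05,  8.68324498e-04]), 'joint_torque': array([-1.19062293e-03, -6.56361222e+01,  1.33427974e+00, -4.03799808e+01,
       -5.98747493e-02,  4.49616986e-02,  1.46328712e-04]), 'eef_pos': array([ 0.25815394, -0.59600214,  0.22163956]), 'orientation': array([[ 9.17614145e-01,  3.97471625e-01, -7.67009340e-04],
       [ 3.97472351e-01, -9.17612920e-01,  1.50309058e-03],
       [-1.06381825e-04, -1.68412218e-03, -9.99998576e-01]]), 'force': array([0.66975193, 0.73929971, 0.12145822]), 'torque': array([-0.00460816,  0.00140283, -0.02512065]), 'opening': 0.08652287243398551}
scene {'fx': 535.9251926466982, 'fy': 535.9251926466982, 'cx': 319.3812010426076, 'cy': 244.44525059128225, 'extrinsics': array([[-0.89276551, -0.23966636,  0.38148365,  0.94999839],
       [ 0.45047632, -0.46287225,  0.76342673,  0.84400913],
       [-0.00638951,  0.8534104 ,  0.5212004 ,  0.65683013],
       [ 0.        ,  0.        ,  0.        ,  1.        ]])}
top {'fx': 499.01802374550493, 'fy': 499.01802374550493, 'cx': 313.4635493925947, 'cy': 248.87980139399875, 'extrinsics': array([[ 0.00322992,  0.9905632 , -0.13701868,  0.34414018],
       [-0.99999224,  0.00350879,  0.00179382, -0.00405543],
       [ 0.00225766,  0.13701182,  0.99056684,  1.2528244 ],
       [ 0.        ,  0.        ,  0.        ,  1.        ]])}
wrist {'fx': 331.3876897794227, 'fy': 331.3876897794227, 'cx': 317.4091453960763, 'cy': 239.05322748010357, 'extrinsics': array([[ 0.39929467,  0.8763651 ,  0.26934732,  0.33243193],
       [-0.91682071,  0.38227709,  0.11534299, -0.56426776],
       [-0.00188274, -0.29299904,  0.95611088,  0.38347325],
       [ 0.        ,  0.        ,  0.        ,  1.        ]])}
```

View pics/scene0.png

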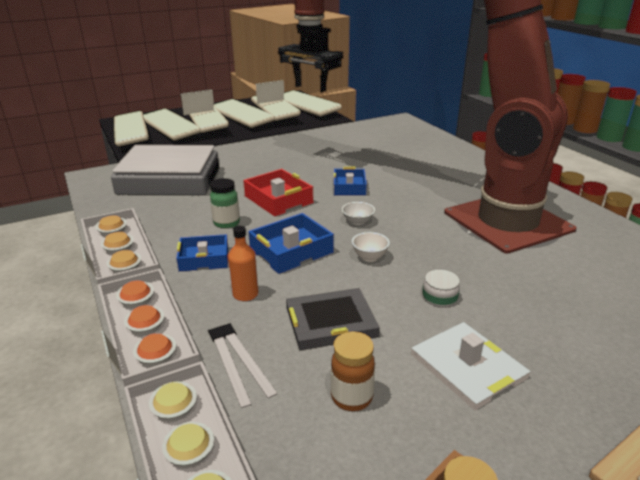

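View pics/top0.png

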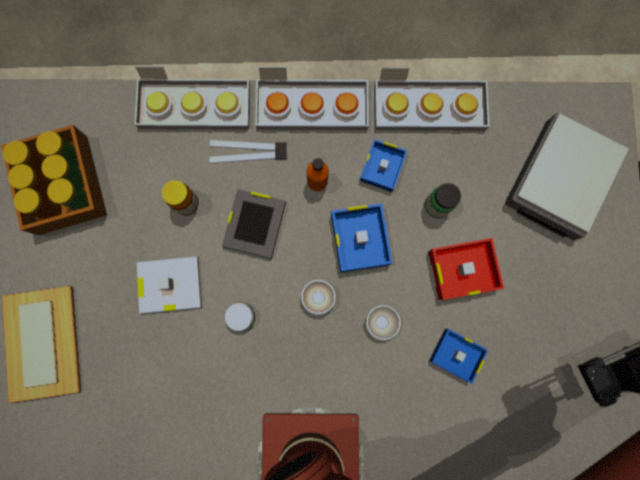

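View pics/wrist0.png

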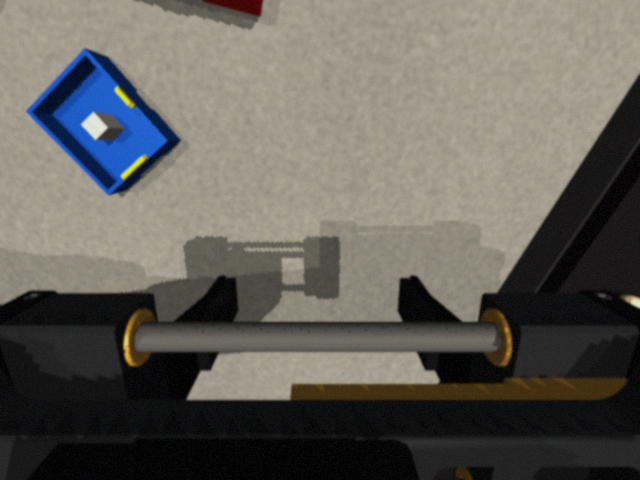

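```bash
cat > h.py <<'E'
import numpy as np,cv2
from rig import *
def ray(cal,px):
    c=cal;d=np.array([(px[0]-c['cx'])/c['fx'],-(px[1]-c['cy'])/c['fy'],-1.])
    E=c['extrinsics'];d=E[:3,:3]@d;return E[:3,3],d/np.linalg.norm(d)
def tri(rs):
    A=np.zeros((3,3));b=np.zeros(3)
    for o,d in rs:
        P=np.eye(3)-np.outer(d,d);A+=P;b+=P@o
    x=np.linalg.solve(A,b);r=[np.linalg.norm((np.eye(3)-np.outer(d,d))@(x-o)) for o,d in rs]
    return x,np.array(r)
def at(cal,px,z):
    o,d=ray(cal,px);return o+d*(z-o[2])/d[2]
def proj(cal,p):
    E=cal['extrinsics'];q=E[:3,:3].T@(np.asarray(p)-E[:3,3])
    return np.array([cal['cx']+cal['fx']*q[0]/-q[2],cal['cy']+cal['fy']*-q[1]/-q[2]])
E
python3 - <<'E'
from h import *
np.set_printoptions(precision=4,suppress=True)
camera("top");camera("scene")
C={n:calibration(n) for n in("top","scene")}
for t in "base_top blue_tray_grip blue_tray_key red_tray_grip red_tray_key lid_grip lid_mark".split():
    R={}
    for n in C:
        R[n]=[(np.array(r['point'])*[640,480],round(r['p'],2)) for r in landmark_of(n,t)]
    print(t,R)
    for a,pa in R['top']:
        for b,pb in R['scene']:
            x,r=tri([ray(C['top'],a),ray(C['scene'],b)])
            if r.max()<.01: print('   ',x,r,pa,pb)
for t in "sauce_bottle olive_jar pepper_jar foil_dish bowl tin tongs".split():
    print(t,[(np.round(at(C['top'],np.array(r['point'])*[640,480],0),3),round(r['p'],2)) for r in landmark_of('top',t)])
print(get_state()['time'])
E
```

```text
base_top {'top': [(array([254.528, 223.92 ]), 0.67)], 'scene': [(array([330.304, 312.192]), 0.95)]}
    [0.5771 0.1417 0.0217] [0. 0.] 0.67 0.95
blue_tray_grip {'top': [(array([361.408, 237.216]), 0.9), (array([461.12 , 354.192]), 0.85), (array([382.208, 161.616]), 0.84), (array([463.424, 268.608]), 0.59)], 'scene': [(array([201.984, 246.624]), 0.91), (array([348.608, 172.608]), 0.88), (array([290.496, 237.024]), 0.85)]}
    [ 0.5408 -0.1239  0.0369] [0.0011 0.0011] 0.9 0.85
    [ 0.2588 -0.3564  0.0471] [0.0015 0.0015] 0.85 0.88
    [ 0.7327 -0.1778  0.0367] [0.0025 0.0025] 0.84 0.91
blue_tray_key {'top': [(array([387.072, 140.784]), 0.88), (array([480.896, 366.624]), 0.85), (array([357.312, 210.   ]), 0.78)], 'scene': [(array([261.696, 241.488]), 0.89), (array([179.52 , 244.416]), 0.59), (array([349.824, 168.192]), 0.55)]}
    [ 0.7802 -0.188   0.0509] [0.0045 0.0045] 0.88 0.59
    [ 0.2282 -0.4052  0.0358] [0.0026 0.0026] 0.85 0.55
    [ 0.61   -0.1151  0.0482] [0.0023 0.0023] 0.78 0.89
red_tray_grip {'top': [(array([465.984, 266.88 ]), 0.66)], 'scene': [(array([276.608, 185.184])
[... 255 characters left out ...]
.912, 285.12 ]), 0.69)], 'scene': [(array([472.384, 345.792]), 0.65)]}
    [0.4201 0.3504 0.041 ] [0.0022 0.0022] 0.69 0.65
lid_mark {'top': [(array([138.304, 286.992]), 0.59)], 'scene': [(array([501.376, 385.2  ]), 0.64), (array([438.208, 294.624]), 0.43)]}
    [0.4184 0.4261 0.0178] [0.0001 0.0001] 0.59 0.64
sauce_bottle [(array([ 0.692, -0.011,  0.   ]), 0.77)]
olive_jar [(array([ 0.63 , -0.327,  0.   ]), 0.77)]
pepper_jar [(array([0.631, 0.323, 0.   ]), 0.72)]
foil_dish [(array([ 0.321, -0.177,  0.   ]), 0.98)]
bowl [(array([ 0.4  , -0.025,  0.   ]), 0.56)]
tin [(array([ 0.331, -0.174,  0.   ]), 0.72), (array([0.347, 0.172, 0.   ]), 0.58)]
tongs [(array([0.778, 0.173, 0.   ]), 0.96)]
1.3
```

```bash
cat >> h.py <<'E'
np.set_printoptions(precision=4,suppress=True)
def go(x,y,z,yaw):
    s=get_state();R=s['orientation'];d=R.T@(np.array([x,y,z])-s['eef_pos'])*1000
    cy=np.degrees(np.arctan2(R[1,0],R[0,0]));t=(cy-yaw+180)%360-180
    print('t',round(s['time'],2),'pos',s['eef_pos'],'yaw',round(cy,2),'| shift',np.round(d,1),'turn',round(t,2))
E
python3 -c "
from h import *
go(.498,-.472,.25,108)"
```

```text
t 1.3 pos [ 0.2583 -0.5964  0.2226] yaw 23.42 | shift [269.4 -18.9 -27.4] turn -84.58
```

```bash
python3 -m creep '[60,35,-3,-8,-7, 60,75,-6,-16,-14, 60,115,-9,-27,-21, 60,155,-12,-27,-28, 60,195,-15,-27,-35, 60,230,-17,-27,-42, 60,255,-18,-27,-49, 60,269,-19,-27,-56]'; python3 -m creep '[60,0,0,0,-7, 60,0,0,0,-14, 60,0,0,0,-21, 60,0,0,0,-28.5, 60,0,0,0,-28.5]'
python3 - <<'E'
from h import *
go(.498,-.472,.25,108)
cv2.imwrite("pics/w_red.png",camera("wrist")[:,:,::-1])
np.save("w_red.npy",calibration("wrist"),allow_pickle=True)
go(.553,-.224,.25,97)
E
```

```text
time: 1.97
eef_pos: [0.5015, -0.4688, 0.2493]
orientation: [[0.173, 0.985, 0.001], [0.985, -0.173, 0.002], [0.002, 0.001, -1.0]]
force: [-0.1, -0.1, -0.1]
opening: 0.0601
time: 2.38
eef_pos: [0.4976, -0.4722, 0.2494]
orientation: [[-0.313, 0.95, -0.0], [0.95, 0.313, 0.0], [0.0, -0.0, -1.0]]
force: [0.6, -0.2, 0.1]
opening: 0.0596
t 2.38 pos [ 0.4976 -0.4722  0.2494] yaw 108.26 | shift [ 0.   0.5 -0.6] turn 0.26
t 2.43 pos [ 0.4975 -0.4722  0.2495] yaw 107.85 | shift [219.2 128.9  -0.5] turn 10.85
```

View pics/w_red.png

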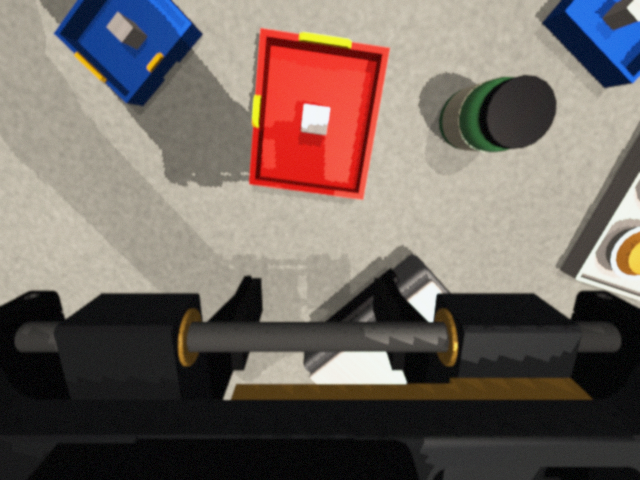

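```bash
python3 -m creep '[60,30,18,0,2, 60,65,38,0,4, 60,100,59,0,6, 60,135,79,0,8, 60,168,98,0,10, 60,195,115,0,11, 60,212,125,0,11, 60,219,129,0,11]'; python3 -m creep '[60,0,0,0,0, 60,0,0,0,0]'
python3 - <<'E'
from h import *
go(.553,-.224,.25,97)
cv2.imwrite("pics/w_blue.png",camera("wrist")[:,:,::-1])
np.save("w_blue.npy",calibration("wrist"),allow_pickle=True)
go(.555,.045,.25,77)
E
```

```text
time: 3.1
eef_pos: [0.5542, -0.2196, 0.2501]
orientation: [[-0.121, 0.993, 0.001], [0.993, 0.121, 0.001], [0.001, 0.001, -1.0]]
force: [-0.6, -0.2, 0.1]
opening: 0.0597
time: 3.27
eef_pos: [0.5527, -0.2253, 0.2496]
orientation: [[-0.118, 0.993, -0.0], [0.993, 0.118, -0.001], [-0.001, -0.0, -1.0]]
force: [0.2, -1.1, 0.3]
opening: 0.06
t 3.27 pos [ 0.5527 -0.2253  0.2496] yaw 96.77 | shift [ 1.2  0.4 -0.4] turn -0.23
t 3.32 pos [ 0.5524 -0.2261  0.2494] yaw 96.71 | shift [269.   34.2  -0.8] turn 19.71
```

View pics/w_blue.png

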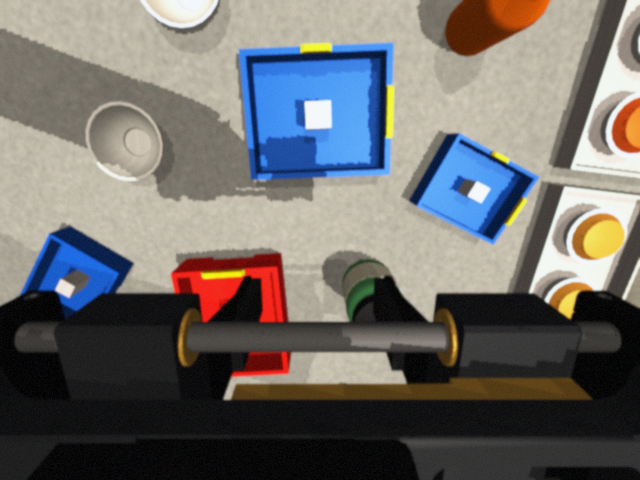

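```bash
python3 -m creep '[60,35,4,0,3, 60,75,9,0,6, 60,115,14,0,9, 60,155,20,0,12, 60,195,25,0,15, 60,230,29,0,18, 60,255,32,0,19.7, 60,269,34,0,19.7]'; python3 -m creep '[60,0,0,0,0, 60,0,0,0,0]'
python3 - <<'E'
from h import *
go(.555,.045,.25,77)
cv2.imwrite("pics/w_base.png",camera("wrist")[:,:,::-1])
np.save("w_base.npy",calibration("wrist"),allow_pickle=True)
go(.420,.250,.25,90)
E
```

```text
time: 3.98
eef_pos: [0.5544, 0.0491, 0.2497]
orientation: [[0.223, 0.975, 0.0], [0.975, -0.223, 0.001], [0.001, 0.0, -1.0]]
force: [0.6, -0.9, 0.7]
opening: 0.0602
time: 4.15
eef_pos: [0.5547, 0.0457, 0.2494]
orientation: [[0.223, 0.975, -0.0], [0.975, -0.223, -0.0], [-0.0, -0.0, -1.0]]
force: [-0.6, -0.3, -0.2]
opening: 0.06
t 4.15 pos [0.5547 0.0457 0.2494] yaw 77.13 | shift [-0.6  0.4 -0.6] turn 0.13
t 4.2 pos [0.5548 0.0447 0.2494] yaw 77.05 | shift [ 169.9 -177.3   -0.7] turn -12.95
```

View pics/w_base.png

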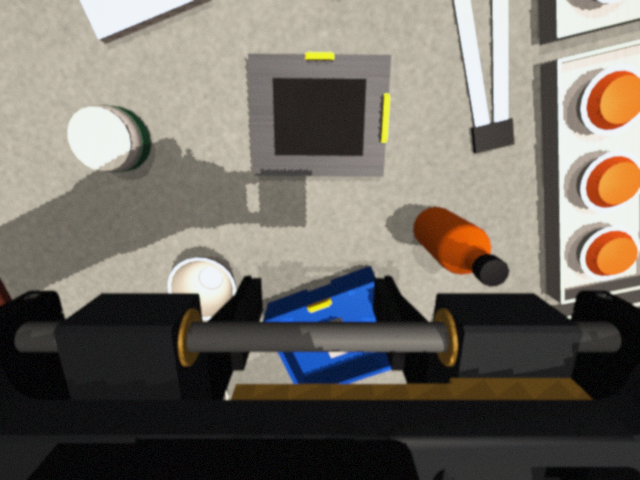

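```bash
python3 -m creep '[60,20,-22,0,-2, 60,45,-48,0,-4, 60,70,-74,0,-6, 60,98,-102,0,-8, 60,125,-130,0,-10, 60,148,-155,0,-12, 60,163,-170,0,-13, 60,170,-177,0,-13]'; python3 -m creep '[60,0,0,0,0, 60,0,0,0,0]'
python3 - <<'E'
from h import *
go(.420,.250,.25,90)
cv2.imwrite("pics/w_lid.png",camera("wrist")[:,:,::-1])
np.save("w_lid.npy",calibration("wrist"),allow_pickle=True)
cv2.imwrite("pics/top1.png",camera("top")[:,:,::-1])
E
```

```text
time: 4.87
eef_pos: [0.4186, 0.2532, 0.2499]
orientation: [[-0.005, 1.0, 0.001], [1.0, 0.005, 0.0], [0.0, 0.001, -1.0]]
force: [-0.2, -0.6, -0.3]
opening: 0.0599
time: 5.03
eef_pos: [0.4207, 0.2503, 0.2495]
orientation: [[-0.001, 1.0, 0.0], [1.0, 0.001, -0.0], [-0.0, 0.0, -1.0]]
force: [0.5, -1.0, -1.1]
opening: 0.0597
t 5.03 pos [0.4207 0.2503 0.2495] yaw 90.05 | shift [-0.3 -0.7 -0.5] turn 0.05
```

View pics/w_lid.png

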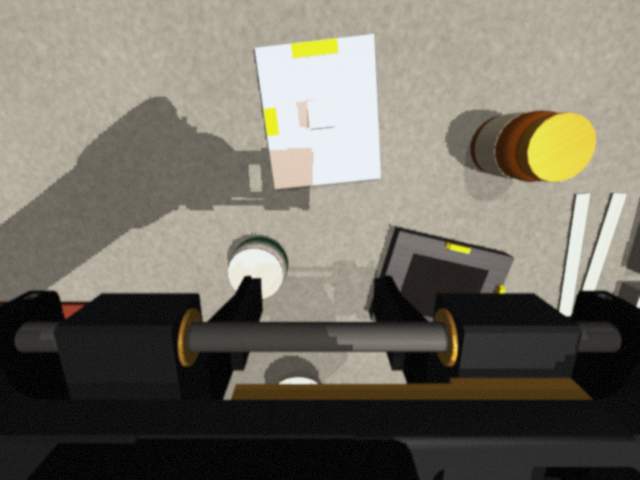

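```bash
cat > fit.py <<'E'
from h import *
from scipy.optimize import minimize
def hullmask(cal,pts,S=4):
    p=np.array([proj(cal,q) for q in pts]);h=cv2.convexHull((p*S+ (S-1)/2).astype(np.float32)).astype(np.int32)
    m=np.zeros((480*S//1,640*S),np.uint8);cv2.fillConvexPoly(m,h,1);return m
def T(P,pose):
    x,y,a=pose;c,s=np.cos(a),np.sin(a);P=np.asarray(P,float)
    return np.c_[x+c*P[:,0]-s*P[:,1],y+s*P[:,0]+c*P[:,1],P[:,2]]
def box(x0,x1,y0,y1,z0,z1): return [(x,y,z) for x in(x0,x1) for y in(y0,y1) for z in(z0,z1)]
def model(h,z0=0,flat=False,body=True):
    zk=z0+h+(.0002 if flat else .008)
    k=(.008,.008)
    return [box(-.075,.075,-.063,.063,z0,z0+h),box(.069,.075,-.025,.025,z0+h,zk),box(-.015,.015,.057,.063,z0+h,zk)]
def render(cal,M,pose):
    S=4;ms=[hullmask(cal,T(b,pose)) for b in M]
    ye=ms[1]|ms[2];bo=ms[0]|ye
    f=lambda m:cv2.resize(m.astype(np.float32),(640,480),interpolation=cv2.INTER_AREA)
    return f(bo),f(ye)
def yellow(im):
    hsv=cv2.cvtColor(im,cv2.COLOR_BGR2HSV);return cv2.inRange(hsv,(22,120,90),(38,255,255))>0
def fit(cal,im,body,M,pose0,wy=3,wb=1):
    ye=yellow(im);bo=body|ye
    def cost(p,full=False):
        pose=[pose0[0]+p[0]/1000,pose0[1]+p[1]/1000,pose0[2]+np.radians(p[2])]
        b,y=render(cal,M,pose)
        R=cv2.dilate((b0>0).astype(np.uint8),np.ones((25,25)))>0
        return wb*np.abs(b-bo)[R].sum()+wy*np.abs(y-ye)[R].sum()
    b0,_=render(cal,M,pose0)
    best=None
    for s in(4,1.5):
        x0=[0,0,0] if best is None else best.x
        best=minimize(cost,x0,method='Nelder-Mead',options=dict(initial_simplex=np.array(x0)+np.vstack([np.zeros(3),np.eye(3)*s]),xatol=.02,fatol=.3,maxiter=150))
    p=best.x
    pose=[pose0[0]+p[0]/1000,pose0[1]+p[1]/1000,pose0[2]+np.radians(p[2])]
    return np.array(pose),best.fun,bo,ye
def overlay(cal,im,M,pose,fn):
    o=im.copy()
    for b in M:
        m=hullmask(cal,T(b,pose));c,_=cv2.findContours(m,cv2.RETR_EXTERNAL,cv2.CHAIN_APPROX_NONE)
        for q in c: cv2.polylines(o,[(q/4).round().astype(np.int32)],True,(255,0,255),1)
    cv2.imwrite(fn,o)
def colour(im,n):
    hsv=cv2.cvtColor(im,cv2.COLOR_BGR2HSV).astype(int);H,S,V=hsv[...,0],hsv[...,1],hsv[...,2]
    if n=='red': return ((H<9)|(H>172))&(S>150)
    if n=='blue': return (H>100)&(H<125)&(S>130)
    if n=='lid': return (V>205)&(S<60)|((H<15)&(V>180)&(S<90))
    if n=='base': return (V<125)&(S<40)
E
python3 - <<'E'
from fit import *
P={'red':(.4675,-.377,np.radians(108)),'blue':(.541,-.124,np.radians(7)),'base':(.577,.142,np.radians(-13)),'lid':(.420,.350,np.radians(91.5))}
top=cv2.imread('pics/top1.png');ct=calibration('top')
tiles=[]
for n,p in P.items():
    im=cv2.imread(f'pics/w_{n}.png');cal=np.load(f'w_{n}.npy',allow_pickle=True).item()
    M=model({'red':.05,'blue':.05,'base':.024,'lid':.016}[n],flat=n=='lid')
    for nm,c,i in(('wrist',cal,im),('top',ct,top)):
        if n=='lid': 
            M[1]=box(.06,.075,-.025,.025,.016,.0161);M[2]=box(-.015,.015,.048,.063,.016,.0161)
        q,f,bo,ye=fit(c,i,colour(i,n),M,p,wb=0 if(nm=='top' and n=='base') else 1, wy=0 if n=='lid' else 3)
        print(n,nm,q[:2],np.degrees(q[2]),round(f))
        overlay(c,i,M,q,f'pics/ov_{n}_{nm}.png')
        if nm=='wrist': tiles.append(cv2.imread(f'pics/ov_{n}_{nm}.png')[20:220,200:440])
big=np.vstack([np.hstack(tiles[:2]),np.hstack(tiles[2:])]);cv2.imwrite('pics/ov.png',cv2.resize(big,None,fx=1.5,fy=1.5,interpolation=cv2.INTER_NEAREST))
E
```

```text
red wrist [ 0.4649 -0.3793] 100.24015143145637 1572
red top [ 0.4639 -0.3808] 100.44546478348491 476
blue wrist [ 0.5407 -0.1241] 9.005131378683634 1602
blue top [ 0.5415 -0.123 ] 9.191728429663257 447
base wrist [0.5784 0.1429] -13.007067134744577 10761
base top [0.5794 0.1437] -13.775543779055972 59
lid wrist [0.425  0.3536] 96.13064148182792 248
lid top [0.6195 0.368 ] -34.870370370370395 28
```

View pics/ov.png

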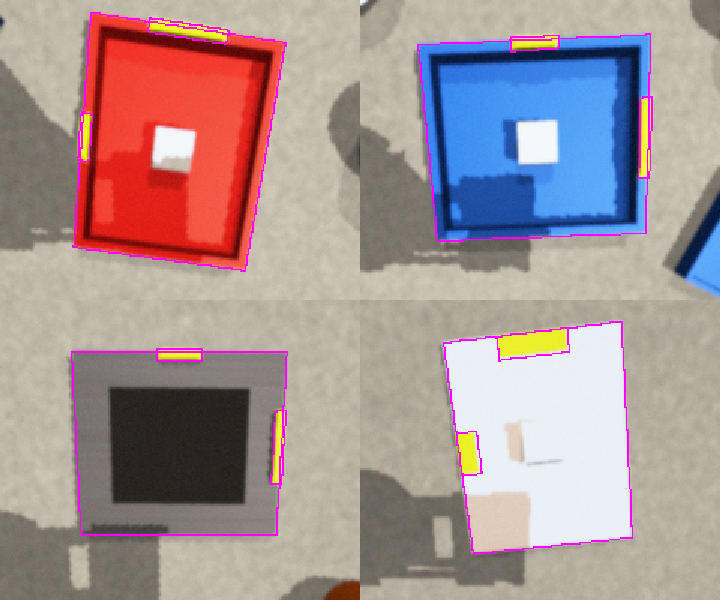

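```bash
python3 - <<'E'
from fit import *
top=cv2.imread('pics/top1.png');ct=calibration('top')
im=cv2.imread('pics/w_base.png');cal=np.load('w_base.npy',allow_pickle=True).item()
print(im[65,260],im[100,260],im[160,260],im[100,230],im[40,300],im[160,400], im[185,270])
lab=cv2.cvtColor(im,cv2.COLOR_BGR2LAB).astype(int)
print(lab[65,260],lab[100,370],lab[100,230],lab[40,300])
body=(lab[...,2]<132)&(lab[...,0]<150)
M=model(.024);p=(.5785,.143,np.radians(-13))
for wb,wy in((1,0),(1,3),(0,1)):
    q,f,bo,ye=fit(cal,im,body,M,p,wb=wb,wy=wy);print(wb,wy,q[:2],np.degrees(q[2]),f)
q,f,bo,ye=fit(ct,top,body,M,p,wb=0,wy=1);print('top',q[:2],np.degrees(q[2]),f)
# height check: yellow blobs
def blobs(c,i,ctr,r=.11):
    n,l,s,cc=cv2.connectedComponentsWithStats(yellow(i).astype(np.uint8));
    pc=proj(c,ctr);return [(cc[k],s[k][4]) for k in range(1,n) if s[k][4]>8 and np.linalg.norm(cc[k]-pc)<100]
for n,ctr in(('base',(.578,.143,.03)),('blue',(.541,-.124,.05)),('red',(.465,-.379,.05)),('lid',(.425,.3536,.016))):
    c=np.load(f'w_{n}.npy',allow_pickle=True).item();i=cv2.imread(f'pics/w_{n}.png')
    A=blobs(c,i,ctr);B=blobs(ct,top,ctr)
    for a,sa in A:
        for b,sb in B:
            x,r=tri([ray(c,a),ray(ct,b)])
            if r.max()<.004 and np.linalg.norm(x-ctr)<.1: print(n,x,r[0],sa,sb)
E
```

```text
[119 119 124] [111 112 117] [111 116 122] [170 187 194] [165 183 188] [167 181 189] [105 116 121]
[129 130 129] [144 130 130] [194 128 137] [190 127 138]
1 0 [0.5789 0.1431] -12.52192997694152 2111.4375
1 3 [0.5787 0.143 ] -13.123817136016228 2307.4375
0 1 [0.5785 0.1432] -13.590228609793352 58.25
top [0.5794 0.1438] -13.27754471910599 20.0
base [0.592  0.2003 0.0377] 0.0004778864377888688 232 37
base [0.6474 0.127  0.0365] 0.0003824609713129071 353 69
blue [ 0.532  -0.0634  0.0516] 0.001040274624830862 265 30
blue [ 0.6114 -0.112   0.0583] 0.0005922844922433198 380 62
red [ 0.4519 -0.3085  0.0553] 0.00017349826011843936 458 70
red [ 0.4055 -0.3895  0.0565] 0.0006317641577077465 232 39
```

```bash
python3 -c "
from h import *
go(.5411,-.1236,.13,99.1)"
```

```text
t 5.13 pos [0.4209 0.2499 0.2493] yaw 89.99 | shift [-373.4  120.4  119.4] turn -9.11
```

```bash
python3 -m creep '[60,-30,10,0,-1, 60,-70,22,0,-2, 60,-108,35,0,-3, 60,-146,47,0,-4, 60,-184,60,0,-5, 60,-222,72,0,-6, 60,-260,84,10,-8, 60,-298,96,30,-9]'; python3 -c "
from h import *
go(.5411,-.1236,.06,99.1)"
```

```text
time: 5.8
eef_pos: [0.5172, -0.0479, 0.2222]
orientation: [[-0.158, 0.987, 0.003], [0.987, 0.158, -0.001], [-0.002, 0.003, -1.0]]
force: [1.1, 0.3, 0.8]
opening: 0.0599
t 5.8 pos [ 0.5172 -0.0479  0.2222] yaw 99.09 | shift [-78.2  11.1 162.4] turn -0.01
```

```bash
python3 -m creep '[60,-35,5,20,0, 60,-62,9,45,0, 60,-75,11,75,0, 60,-78,11,105,0, 60,-78,11,135,0, 60,-78,11,155,0, 60,-78,11,162,0, 60,-78,11,162,0]'; python3 - <<'E'
from h import *
go(.5411,-.1236,.021,99.1)
cv2.imwrite("pics/a1.png",camera("wrist")[:,:,::-1])
E
```

```text
time: 6.47
eef_pos: [0.5375, -0.1196, 0.0569]
orientation: [[-0.158, 0.987, -0.004], [0.987, 0.158, 0.001], [0.001, -0.004, -1.0]]
force: [0.0, -0.4, 0.7]
opening: 0.06
t 6.47 pos [ 0.5375 -0.1196  0.0569] yaw 99.1 | shift [-4.5  3.1 35.8] turn -0.0
```

View pics/a1.png

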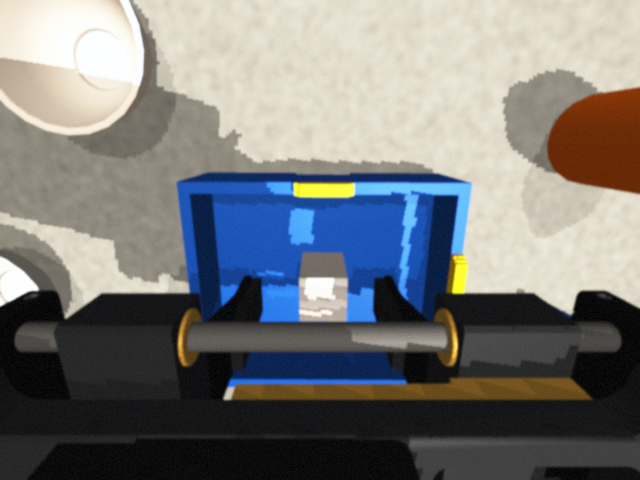

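```bash
python3 -m creep '[60,-4.5,3,12,0, 60,-4.5,3,28,0, 60,-4.5,3,36,0, 60,-4.5,3,36,0]' ; python3 -m creep '[20,0,0,0,0, 20,0,0,0,0, 20,0,0,0,0, 20,0,0,0,0, 20,0,0,0,0, 20,0,0,0,0]' 35; python3 -c "
from h import *
go(.5411,-.1236,.021,99.1)"
```

```text
time: 6.85
eef_pos: [0.5422, -0.1225, 0.0218]
orientation: [[-0.16, 0.987, -0.001], [0.987, 0.16, 0.0], [0.0, -0.001, -1.0]]
force: [-0.4, -0.2, 0.4]
opening: 0.06
time: 7.35
eef_pos: [0.5427, -0.1223, 0.0232]
orientation: [[-0.16, 0.987, 0.0], [0.987, 0.16, -0.0], [-0.0, 0.0, -1.0]]
force: [-2.3, -0.6, 1.3]
opening: 0.0281
t 7.35 pos [ 0.5427 -0.1223  0.0232] yaw 99.22 | shift [-1.  -1.8  2.2] turn 0.12
```

```bash
python3 -m creep '[20,0,0,0,0, 20,0,0,0,0, 20,0,0,-5,0, 20,0,0,-20,0, 20,0,0,-50,0, 20,0,0,-85,0, 20,0,0,-120,0, 20,0,0,-155,0]' 35; python3 - <<'E'
from h import *
go(.5788,.1433,.22,76.7)
cv2.imwrite("pics/a2.png",camera("wrist")[:,:,::-1])
cv2.imwrite("pics/a2t.png",camera("top")[:,:,::-1])
E
```

```text
time: 8.02
eef_pos: [0.5421, -0.1219, 0.1792]
orientation: [[-0.161, 0.987, -0.001], [0.987, 0.161, 0.001], [0.001, -0.001, -1.0]]
force: [1.2, -0.6, -4.1]
opening: 0.026
t 8.02 pos [ 0.5421 -0.1219  0.1792] yaw 99.24 | shift [255.9  78.8 -40.7] turn 22.54
```

View pics/a2.png

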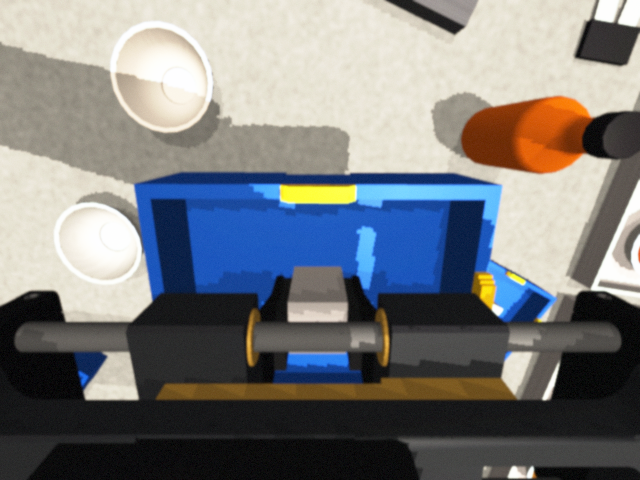

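View pics/a2t.png

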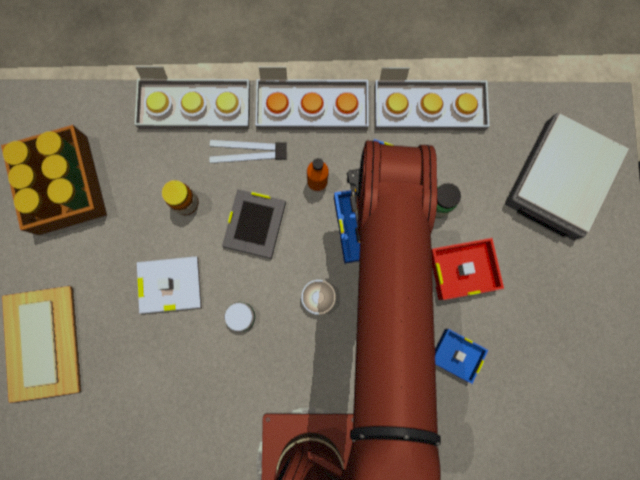

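```bash
cat > hand.py <<'E'
from fit import *
import fit as F
def inhand(fn,cal,tcp,tyaw,name,dz,poserel,rows=275,h=.05,M=None,mask=None,wy=3):
    im=cv2.imread(fn);b=colour(im,name) if mask is None else mask(im)
    z0=tcp[2]-dz
    if M is None: M=model(h,z0)
    p0=(tcp[0],tcp[1],np.radians(tyaw+poserel))
    ye=yellow(im);bo=b|ye
    b0,_=render(cal,M,p0);R=cv2.dilate((b0>0).astype(np.uint8),np.ones((31,31)))>0;R[rows:]=False
    def pose(p):return [p0[0]+p[0]/1000,p0[1]+p[1]/1000,p0[2]+np.radians(p[2])]
    def cost(p):
        b_,y_=render(cal,M,pose(p));return np.abs(b_-bo)[R].sum()+wy*np.abs(y_-ye)[R].sum()
    x0=np.zeros(3)
    for s in(4,1.5):
        r=minimize(cost,x0,method='Nelder-Mead',options=dict(initial_simplex=x0+np.vstack([np.zeros(3),np.eye(3)*s]),xatol=.02,fatol=.3,maxiter=150));x0=r.x
    q=pose(x0);d=np.array(q[:2])-tcp[:2];a=np.radians(tyaw)
    tx=np.array([np.cos(a),np.sin(a)]);ty=np.array([np.sin(a),-np.cos(a)])
    print('centre in tool mm',d@tx*1000,d@ty*1000,'yaw rel',np.degrees(q[2])-tyaw,'cost',r.fun)
    overlay(cal,im,M,q,'pics/ov_'+fn.split('/')[-1]);return q
E
python3 - <<'E'
from hand import *
s=get_state();c=calibration('wrist');R=s['orientation'];print(s['eef_pos'])
for dz in(.019,.021,.023): inhand('pics/a2.png',c,s['eef_pos'],np.degrees(np.arctan2(R[1,0],R[0,0])),'blue',dz,-90)
E
```

```text
[ 0.5459 -0.1224  0.1841]
centre in tool mm -0.2836155381358052 0.5623303917214602 yaw rel -90.14050522993615 cost 4779.5
centre in tool mm -0.394624855396709 0.23796449591413696 yaw rel -90.54296258796742 cost 4098.3125
centre in tool mm -0.6285620319095223 0.0682743074431227 yaw rel -90.39971237314384 cost 3470.125
```

View pics/ov_a2.png

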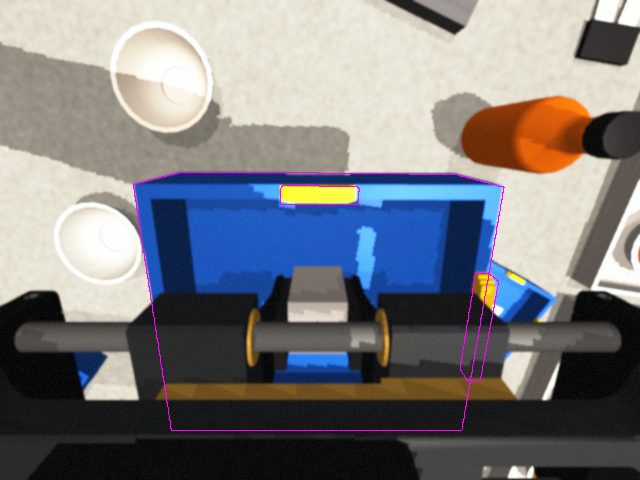

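```bash
python3 -c "
from h import *
go(.5788,.1434,.20,76.7)"
```

```text
t 8.12 pos [ 0.5459 -0.1224  0.1841] yaw 99.24 | shift [257.   75.3 -16.2] turn 22.54
```

```bash
python3 -m creep '[20,15,4,-10,2, 20,40,12,-16,4, 20,75,22,-16,7, 20,115,33,-16,11, 20,155,45,-16,15, 20,195,57,-16,18, 20,230,67,-16,21, 20,250,73,-16,22.5]'; python3 -m creep '[20,6,2,0,0, 20,7,2,0,0, 20,7,2,0,0]';python3 - <<'E'
from h import *
go(.5788,.1434,.07,76.7)
E
```

```text
time: 8.78
eef_pos: [0.5735, 0.1419, 0.1929]
orientation: [[0.228, 0.974, -0.001], [0.974, -0.228, 0.002], [0.002, -0.002, -1.0]]
force: [-0.0, 0.8, -3.0]
opening: 0.0261
time: 9.03
eef_pos: [0.578, 0.1419, 0.1928]
orientation: [[0.229, 0.973, -0.002], [0.973, -0.229, -0.001], [-0.001, -0.001, -1.0]]
force: [-0.2, -0.7, -4.0]
opening: 0.0256
t 9.03 pos [0.578  0.1419 0.1928] yaw 76.75 | shift [  1.8   0.7 122.8] turn 0.05
```

```bash
python3 -m creep '[20,1.5,0.5,25,0, 20,1.5,0.5,60,0, 20,1.5,0.5,95,0, 20,1.5,0.5,115,0, 20,1.5,0.5,120,0, 20,1.5,0.5,120,0, 20,1.5,0.5,120,0]';python3 - <<'E'
from hand import *
go(.5788,.1434,.0465,76.7)
cv2.imwrite("pics/a3.png",camera("wrist")[:,:,::-1]);c=calibration('wrist');s=get_state();R=s['orientation']
cv2.imwrite("pics/a3t.png",camera("top")[:,:,::-1])
q=inhand('pics/a3.png',c,s['eef_pos'],np.degrees(np.arctan2(R[1,0],R[0,0])),'blue',.0225,-90)
print(q[:2],np.degrees(q[2]))
E
```

```text
time: 9.62
eef_pos: [0.5799, 0.143, 0.075]
orientation: [[0.231, 0.973, 0.001], [0.973, -0.231, 0.0], [0.0, 0.001, -1.0]]
force: [0.8, 0.5, -2.7]
opening: 0.0258
t 9.62 pos [0.5799 0.143  0.075 ] yaw 76.65 | shift [ 0.1 -1.2 28.5] turn -0.05
centre in tool mm -0.6152430751194817 -0.17771276617442117 yaw rel -90.27947040333804 cost 3774.1875
[np.float64(0.5800725633999083), np.float64(0.14293516986647015)] -13.616128694340714
```

View pics/ov_a3.png

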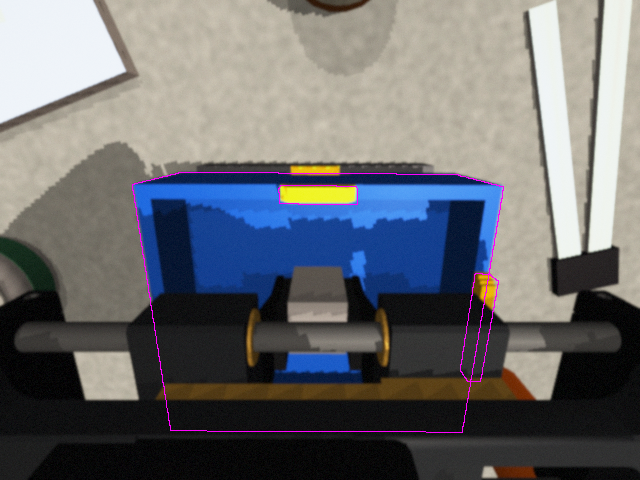

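View pics/a3t.png

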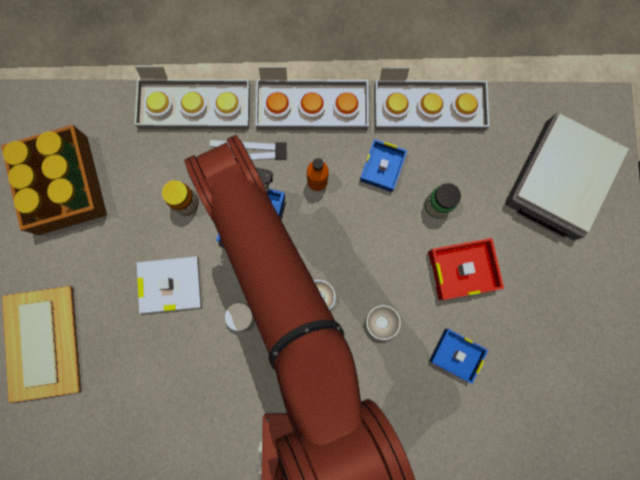

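```bash
python3 - <<'E'
from fit import *
c=calibration('wrist');im=cv2.imread('pics/a3.png')
y=yellow(im);y|=cv2.inRange(cv2.cvtColor(im,cv2.COLOR_BGR2HSV),(12,140,90),(38,255,255))>0
ys,xs=np.where(y[155:178,250:380]);print(xs.min()+250,xs.max()+250,ys.min()+155,ys.max()+155)
pose=(.5788,.1434,np.radians(-13.2))
for P in [(-.015,.063,.032),(.015,.063,.032),(-.015,.063,.024),(.015,.063,.024),(-.075,.063,.024),(.075,.063,.024)]: print(P,proj(c,T([P],pose)[0]))
cv2.imwrite('pics/a3c.png',cv2.resize(im[150:215,120:520],None,fx=2,fy=2,interpolation=cv2.INTER_NEAREST))
go(.5788,.1434,.0465,76.7)
E
```

```text
290 339 165 174
(-0.015, 0.063, 0.032) [289.6894 169.3459]
(0.015, 0.063, 0.032) [338.8656 169.3284]
(-0.015, 0.063, 0.024) [290.6685 168.2072]
(0.015, 0.063, 0.024) [338.0511 168.1907]
(-0.075, 0.063, 0.024) [195.8061 168.2402]
(0.075, 0.063, 0.024) [432.719  168.1578]
t 9.72 pos [0.5805 0.1438 0.076 ] yaw 76.68 | shift [-0.8 -1.6 29.5] turn -0.02
```

View pics/a3c.png

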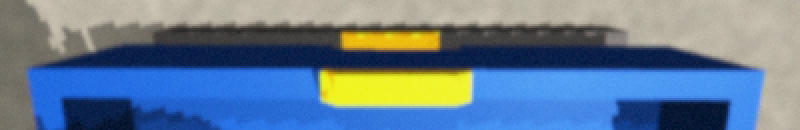

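```bash
python3 - <<'E'
from fit import *
c=calibration('wrist');im=cv2.imread('pics/a3.png')
pose=(.5788,.1434,np.radians(-13.2))
for P in [(-.07,.063,.0),(.07,.063,0),(-.07,.063,.024)]: print(P,proj(c,T([P],pose)[0]))
for col in (215,260,300,315,330,380,415): print(col,[tuple(im[r,col]) for r in range(160,178)])
s=cv2.imread('pics/scene0.png')[280:360,270:400];b=cv2.imread('pics/w_base.png')[40:180,230:410]
cv2.imwrite('pics/z.png',np.hstack([cv2.resize(s,(390,240),interpolation=cv2.INTER_CUBIC),cv2.resize(b,(360,240),interpolation=cv2.INTER_CUBIC)]))
E
```

```text
(-0.07, 0.063, 0.0) [214.851 165.266]
(0.07, 0.063, 0) [414.1605 165.201 ]
(-0.07, 0.063, 0.024) [203.7162 168.2374]
215 [(np.uint8(162), np.uint8(177), np.uint8(184)), (np.uint8(156), np.uint8(170), np.uint8(177)), (np.uint8(134), np.uint8(147), np.uint8(152)), (np.uint8(97), np.uint8(107), np.uint8(111)), (np.uint8(59), np.uint8(64), np.uint8(67)), (np.uint8(53), np.uint8(54), np.uint8(56)), (np.uint8(68), np.uint8(69), np.uint8(72)), (np.uint8(66), np.uint8(68), np.uint8(72)), (np.uint8(65), np.uint8(67), np.uint8(70)), (np.uint8(63), np.uint8(63), np.uint8(67)), (np.uint8(60), np.uint8(59), np.uint8(63)), (np.uint8(65), np.uint8(59), np.uint8(57)), (np.uint8(69), np.uint8(50), np.uint8(43)), (np.uint8(72), np.uint8(38), np.uint8(24)), (np.uint8(73), np.uint8(31), np.uint8(15)), (np.uint8(71), np.uint8(30), np.uint8(10)), (np.uint8(70), np.uint8(30), np.uint8(6)), (np.uint8(68), np.uint8(27), np.uint8(4))]
260 [(np.uint8(154), np.uint8(170), np.uint8(175)), (np.uint8(130), np.uint8(143), np.uint8(148)), (np.uint8(96), np.uint8(105), np.uint8(111)), (np.uint8(64), np.uint8(69), np.
[... 4017 characters left out ...]
112), np.uint8(124), np.uint8(128)), (np.uint8(78), np.uint8(85), np.uint8(87)), (np.uint8(57), np.uint8(58), np.uint8(61)), (np.uint8(78), np.uint8(79), np.uint8(84)), (np.uint8(102), np.uint8(105), np.uint8(110)), (np.uint8(98), np.uint8(101), np.uint8(107)), (np.uint8(76), np.uint8(79), np.uint8(82)), (np.uint8(65), np.uint8(65), np.uint8(71)), (np.uint8(62), np.uint8(63), np.uint8(66)), (np.uint8(64), np.uint8(59), np.uint8(64)), (np.uint8(68), np.uint8(52), np.uint8(47)), (np.uint8(71), np.uint8(42), np.uint8(29)), (np.uint8(67), np.uint8(31), np.uint8(10)), (np.uint8(71), np.uint8(29), np.uint8(9)), (np.uint8(74), np.uint8(34), np.uint8(16)), (np.uint8(69), np.uint8(29), np.uint8(10))]
```

View pics/z.png

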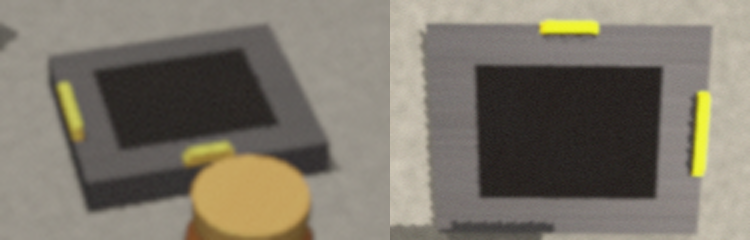

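```bash
python3 -m creep '[20,1,-1,6,0, 20,1,-1,14,0, 20,1,-1,20,0, 20,1,-1,24,0, 20,1,-1,24,0]';python3 - <<'E'
from h import *
s=get_state();print(s['force'],s['torque']);go(.5788,.1434,.0465,76.7)
E
```

```text
time: 10.13
eef_pos: [0.5775, 0.1448, 0.0485]
orientation: [[0.23, 0.973, -0.002], [0.973, -0.23, -0.0], [-0.001, -0.002, -1.0]]
force: [0.2, 0.9, -3.8]
opening: 0.0254
[ 0.2414  0.8935 -3.7547] [ 0.0399 -0.1458  0.0112]
t 10.13 pos [0.5775 0.1448 0.0485] yaw 76.73 | shift [-1.1  1.6  2. ] turn 0.03
```

```bash
python3 -m creep '[20,0,0,1,0, 20,0,0,2,0, 20,0,0,2,0]';python3 -m creep '[20,0,0,1,0, 20,0,0,1,0]'
```

```text
time: 10.38
eef_pos: [0.5784, 0.1452, 0.0479]
orientation: [[0.23, 0.973, 0.0], [0.973, -0.23, 0.0], [0.0, 0.0, -1.0]]
force: [0.6, 0.4, -4.4]
opening: 0.0257
time: 10.55
eef_pos: [0.5787, 0.1452, 0.0472]
orientation: [[0.23, 0.973, 0.001], [0.973, -0.23, 0.0], [0.0, 0.001, -1.0]]
force: [-0.7, 0.2, -3.0]
opening: 0.0256
```

```bash
python3 -m creep '[20,0,0,1,0, 20,0,0,1,0, 20,0,0,1,0]';python3 -m creep '[20,0,0,1,0, 20,0,0,1,0, 20,0,0,1,0]'
```

```text
time: 10.8
eef_pos: [0.5787, 0.1452, 0.0471]
orientation: [[0.23, 0.973, 0.001], [0.973, -0.23, -0.0], [0.0, 0.001, -1.0]]
force: [-3.1, -2.1, 7.7]
opening: 0.0257
time: 11.05
eef_pos: [0.5787, 0.1452, 0.047]
orientation: [[0.23, 0.973, 0.001], [0.973, -0.23, -0.0], [-0.0, 0.001, -1.0]]
force: [-8.0, -3.2, 17.2]
opening: 0.0258
```

```bash
python3 -m creep '[20,0,0,-2,0, 20,0,0,-2,0, 50,0,0,-2,0, 50,0,0,-2,0, 50,0,0,-2,0, 50,0,0,-2,0, 50,0,0,-2,0, 50,0,0,-2,0]'; python3 -m creep '[50,0,0,-15,0, 50,0,0,-45,0, 50,0,0,-80,0, 50,-30,0,-115,0, 50,-60,0,-150,0, 50,-95,0,-180,0, 50,-105,0,-180,0, 50,-105,0,-180,0]';python3 - <<'E'
from fit import *
cv2.imwrite("pics/a4.png",camera("wrist")[:,:,::-1]);c=calibration('wrist');s=get_state();print(s['eef_pos'],s['force'])
im=cv2.imread('pics/a4.png')
for z0 in(.024,.032):
  q,f,bo,ye=fit(c,im,colour(im,'blue'),model(.05,z0),(.5788,.144,np.radians(-13.2)));print(z0,q[:2],np.degrees(q[2]),f)
  if z0==.024: overlay(c,im,model(.05,z0)+[box(-.075,.075,-.063,.063,0,.024)],q,'pics/ov_a4.png')
E
```

```text
time: 11.72
eef_pos: [0.5784, 0.1452, 0.0469]
orientation: [[0.23, 0.973, 0.0], [0.973, -0.23, 0.0], [0.0, -0.0, -1.0]]
force: [0.0, -0.2, -1.1]
opening: 0.0489
time: 12.38
eef_pos: [0.5553, 0.0377, 0.2303]
orientation: [[0.236, 0.972, 0.005], [0.972, -0.236, -0.002], [-0.001, 0.005, -1.0]]
force: [0.6, -0.7, 0.5]
opening: 0.0497
[0.5549 0.0403 0.2285] [-0.1599  0.1362 -0.7659]
0.024 [0.5771 0.1469] -13.223902271384084 2348.0
0.032 [0.5748 0.1451] -13.662590830414892 3817.25
```

View pics/ov_a4.png

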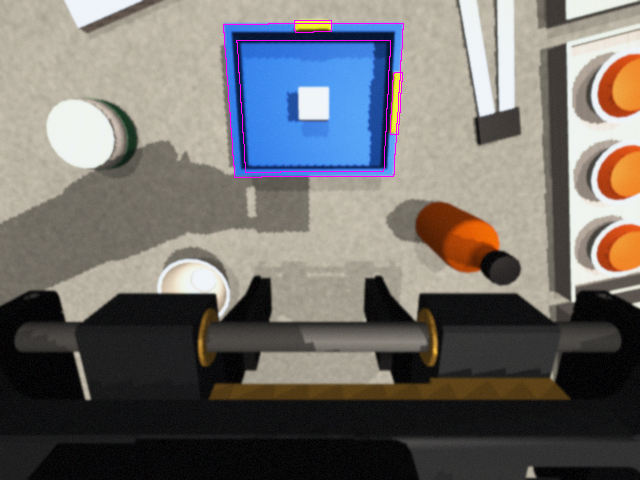

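```bash
python3 -c "
from h import *
go(.464,-.379,.20,100.3)"
```

```text
t 12.43 pos [0.5549 0.0403 0.2285] yaw 76.47 | shift [-428.9    9.6   28.7] turn -23.83
```

```bash
python3 -m creep '[50,-30,1,0,-2, 50,-70,2,0,-5, 50,-110,3,0,-8, 50,-150,4,0,-11, 50,-190,5,0,-14, 50,-230,6,0,-17, 50,-270,6,0,-20, 50,-310,7,0,-23]'; python3 -m creep '[50,-38,-14,0,-0.5, 50,-70,-29,5,-0.5, 50,-95,-39,15,-0.5, 50,-108,-44,30,-0.5, 50,-111,-45,55,-0.5, 50,-111,-45,85,-0.5, 50,-111,-45,110,-0.5, 50,-111,-45,120,-0.5]'; python3 -c "
from h import *
go(.464,-.379,.06,100.3)"
```

```text
time: 13.1
eef_pos: [0.4895, -0.2608, 0.226]
orientation: [[-0.173, 0.985, -0.001], [0.985, 0.173, 0.001], [0.001, -0.001, -1.0]]
force: [1.7, -0.5, 0.6]
opening: 0.0502
time: 13.77
eef_pos: [0.463, -0.3748, 0.102]
orientation: [[-0.179, 0.984, -0.005], [0.984, 0.179, 0.004], [0.005, -0.004, -1.0]]
force: [-0.6, 1.1, -0.8]
opening: 0.0498
t 13.77 pos [ 0.463  -0.3748  0.102 ] yaw 100.3 | shift [-4.5  0.4 41.9] turn 0.0
```

```bash
python3 -m creep '[50,-4,0,15,0, 50,-4,0,35,0, 50,-4,0,40,0, 50,-4,0,40,0, 50,-4,0,40,0]'; python3 - <<'E'
from hand import *
go(.464,-.379,.0215,100.3)
cv2.imwrite("pics/b1.png",camera("wrist")[:,:,::-1]);c=calibration('wrist');s=get_state();R=s['orientation']
q=inhand('pics/b1.png',c,s['eef_pos'],np.degrees(np.arctan2(R[1,0],R[0,0])),'red',s['eef_pos'][2],0)
print(q[:2],np.degrees(q[2]))
E
```

```text
time: 14.18
eef_pos: [0.4655, -0.3809, 0.0674]
orientation: [[-0.178, 0.984, 0.0], [0.984, 0.178, 0.0], [0.0, 0.0, -1.0]]
force: [-0.1, -0.1, 0.2]
opening: 0.0498
t 14.18 pos [ 0.4655 -0.3809  0.0674] yaw 100.27 | shift [ 2.1 -1.2 45.9] turn -0.03
centre in tool mm 1.591516724635811 -0.7526822096792869 yaw rel 0.46198991792536503 cost 2791.125
[np.float64(0.4647925582385921), np.float64(-0.37983842932337153)] 100.72058395484791
```

View pics/ov_b1.png

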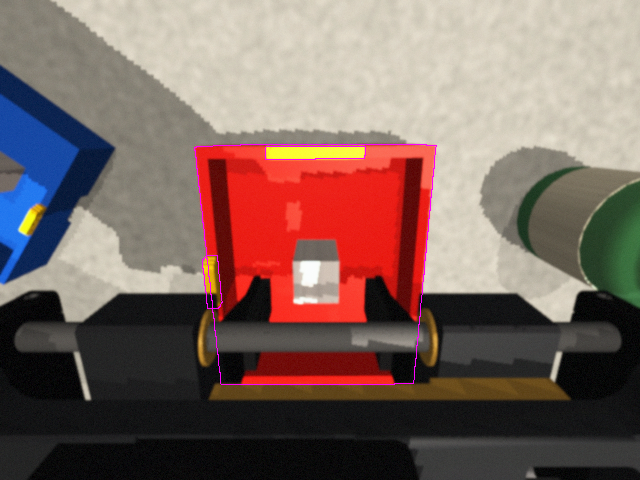

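```bash
python3 -m creep '[50,2,-1,12,0, 50,2,-1,30,0, 50,2,-1,42,0, 50,2,-1,45,0, 50,2,-1,45,0, 20,2,-1,45,0, 20,2,-1,45,0, 20,2,-1,45,0]' 35; python3 -m creep '[20,0,0,0,0, 20,0,0,0,0, 20,0,0,0,0, 20,0,0,0,0, 20,0,0,0,0, 20,0,0,-5,0, 20,0,0,-20,0, 20,0,0,-50,0]'; python3 -c "
from h import *
go(.5785,.145,.25,-13.2)"
```

```text
time: 14.9
eef_pos: [0.4641, -0.38, 0.0228]
orientation: [[-0.177, 0.984, 0.001], [0.984, 0.177, -0.001], [-0.001, 0.001, -1.0]]
force: [-0.6, -0.5, -0.8]
opening: 0.0371
time: 15.57
eef_pos: [0.4609, -0.3777, 0.0686]
orientation: [[-0.177, 0.984, -0.006], [0.984, 0.177, 0.005], [0.006, -0.005, -1.0]]
force: [0.2, 0.1, -3.4]
opening: 0.0258
t 15.57 pos [ 0.4609 -0.3777  0.0686] yaw 100.22 | shift [ 494.6  207.5 -179.6] turn 113.42
```

```bash
python3 -m creep '[20,0,0,-30,0, 20,0,0,-65,0, 20,0,0,-100,0, 20,0,0,-135,0, 20,0,0,-160,0, 20,0,0,-165,0, 20,0,0,-165,0, 20,0,0,-165,0]'; python3 - <<'E'
from hand import *
cv2.imwrite("pics/b2.png",camera("wrist")[:,:,::-1]);c=calibration('wrist');s=get_state();R=s['orientation'];print(s['force'])
for dz in(.021,.023):q=inhand('pics/b2.png',c,s['eef_pos'],np.degrees(np.arctan2(R[1,0],R[0,0])),'red',dz,0)
go(.5785,.145,.25,-13.2)
E
```

```text
time: 16.23
eef_pos: [0.463, -0.3792, 0.2353]
orientation: [[-0.177, 0.984, -0.002], [0.984, 0.177, 0.001], [0.001, -0.001, -1.0]]
force: [1.3, -0.2, -3.4]
opening: 0.0259
[-0.4211  0.0629 -3.2866]
centre in tool mm 0.12724235829409156 0.3144181218149219 yaw rel 0.6394281628751628 cost 2210.6875
centre in tool mm 0.0075790901439397595 0.3392255052687857 yaw rel 0.35990918986321674 cost 1652.4375
t 16.28 pos [ 0.4627 -0.3789  0.2346] yaw 100.22 | shift [495.1 206.9 -14.7] turn 113.42
```

View pics/ov_b2.png

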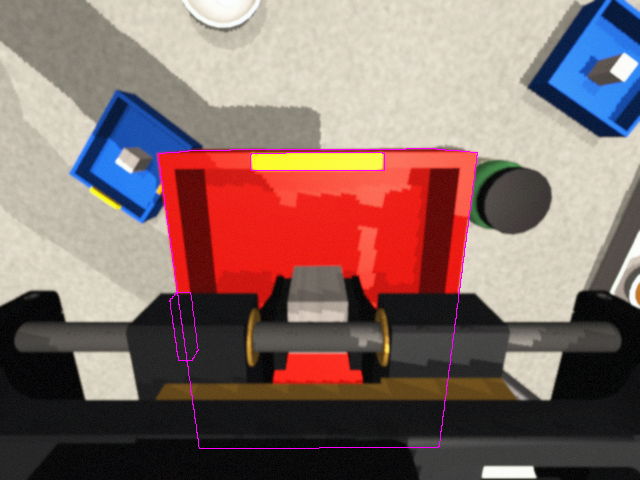

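```bash
python3 -m creep '[20,20,8,-4,7, 20,48,20,-9,14, 20,82,34,-14,21, 20,118,49,-15,28, 20,155,65,-15,35, 20,192,80,-15,42, 20,229,96,-15,49, 20,266,111,-15,56]'; python3 -c "
from h import *
go(.5785,.145,.25,-13.2)"
```

```text
time: 16.95
eef_pos: [0.5226, -0.1068, 0.2497]
orientation: [[0.692, 0.722, -0.003], [0.722, -0.692, 0.001], [-0.002, -0.003, -1.0]]
force: [0.7, -0.4, -1.7]
opening: 0.0258
t 16.95 pos [ 0.5226 -0.1068  0.2497] yaw 46.19 | shift [ 220.4 -134.    -0.3] turn 59.39
```

```bash
python3 -m creep '[20,32,-19,0,7, 20,65,-39,0,14, 20,98,-59,0,21, 20,130,-79,0,28, 20,162,-98,0,35, 20,190,-115,0,42, 20,208,-127,0,49, 20,218,-133,0,56]'; python3 -m creep '[20,0,0,0,3, 20,0,0,0,3, 20,0,0,0,3]'; python3 -c "
from h import *
go(.5785,.145,.13,-13.2)"
```

```text
time: 17.62
eef_pos: [0.5756, 0.1457, 0.2492]
orientation: [[0.993, -0.115, -0.004], [-0.115, -0.993, 0.001], [-0.004, -0.001, -1.0]]
force: [-0.8, -0.2, -2.9]
opening: 0.026
time: 17.87
eef_pos: [0.5764, 0.1404, 0.2499]
orientation: [[0.987, -0.164, -0.003], [-0.164, -0.987, -0.001], [-0.003, 0.001, -1.0]]
force: [-0.3, -0.9, -2.9]
opening: 0.0254
t 17.87 pos [0.5764 0.1404 0.2499] yaw -9.42 | shift [  1.7  -5.  119.9] turn 3.78
```

```bash
python3 -c "
from h import *
print(get_state()['joints'])"; python3 -m creep '[20,2,-5,0,3.8, 20,2,-5,20,3.8, 20,2,-5,55,3.8, 20,2,-5,85,3.8, 20,2,-5,105,3.8, 20,2,-5,110,3.8, 20,2,-5,110,3.8, 20,2,-5,110,3.8]';python3 - <<'E'
from hand import *
go(.5785,.145,.0965,-13.2)
cv2.imwrite("pics/b3.png",camera("wrist")[:,:,::-1]);c=calibration('wrist');s=get_state();R=s['orientation']
np.save('b3.npy',c,allow_pickle=True)
q=inhand('pics/b3.png',c,s['eef_pos'],np.degrees(np.arctan2(R[1,0],R[0,0])),'red',.0225,0)
print(q[:2],np.degrees(q[2]))
E
```

```text
[ 0.037   0.2377 -0.4187  1.5473  0.0973  1.3805 -2.1252]
time: 18.53
eef_pos: [0.5803, 0.1451, 0.1427]
orientation: [[0.973, -0.231, 0.001], [-0.231, -0.973, 0.0], [0.001, -0.0, -1.0]]
force: [1.0, -0.2, -1.6]
opening: 0.0259
t 18.53 pos [0.5803 0.1451 0.1427] yaw -13.33 | shift [-1.8  0.6 46.2] turn -0.13
centre in tool mm -0.03501096533997256 0.18830820529855272 yaw rel 0.22618656832608686 cost 1466.375
[np.float64(0.5807147599328646), np.float64(0.14529180176304854)] -13.10917909909873
```

View pics/ov_b3.png

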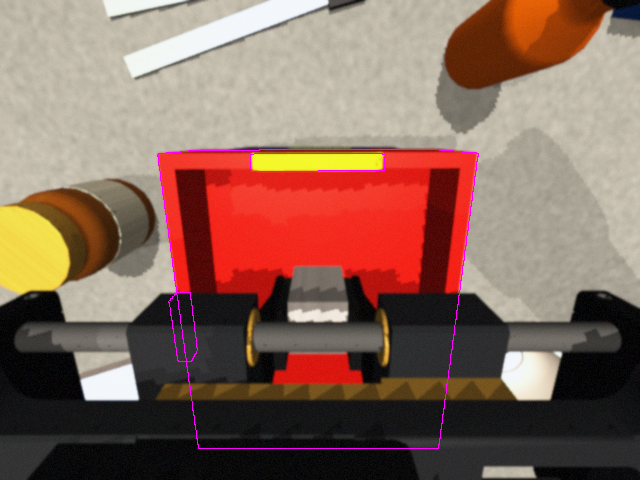

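```bash
python3 -m creep '[20,-1.8,0.4,12,0, 20,-1.8,0.4,24,0, 20,-1.8,0.4,32,0, 20,-1.8,0.4,34,0, 20,-1.8,0.4,34,0, 20,-1.8,0.4,34,0]';python3 -c "
from h import *
go(.5784,.1448,.0965,-13.2)
s=get_state();print(s['force'])"
```

```text
time: 19.08
eef_pos: [0.578, 0.1456, 0.1078]
orientation: [[0.973, -0.231, -0.0], [-0.231, -0.973, 0.0], [-0.0, -0.0, -1.0]]
force: [-0.2, -0.1, -2.6]
opening: 0.0253
t 19.08 pos [0.578  0.1456 0.1078] yaw -13.33 | shift [ 0.5  0.7 11.3] turn -0.13
[-0.1624 -0.1394 -2.5937]
```

```bash
python3 -m creep '[20,0.5,0.5,2,0, 20,0.5,0.5,4,0, 20,0.5,0.5,6,0, 20,0.5,0.5,7,0, 20,0.5,0.5,7,0]'; python3 -m creep '[20,0,0,1,0, 20,0,0,2,0, 20,0,0,3,0, 20,0,0,3,0]'
```

```text
time: 19.5
eef_pos: [0.5783, 0.1449, 0.1006]
orientation: [[0.973, -0.231, -0.0], [-0.231, -0.973, -0.0], [-0.0, 0.0, -1.0]]
force: [0.5, -0.5, -2.4]
opening: 0.0261
time: 19.83
eef_pos: [0.5783, 0.1449, 0.0977]
orientation: [[0.973, -0.231, -0.0], [-0.231, -0.973, -0.0], [-0.0, 0.0, -1.0]]
force: [-0.6, -0.1, -2.4]
opening: 0.0262
```

```bash
python3 -m creep '[20,0,0,1,0, 20,0,0,1.5,0, 20,0,0,1.5,0]'; python3 -m creep '[20,0,0,1,0, 20,0,0,1,0, 20,0,0,1,0]'
```

```text
time: 20.08
eef_pos: [0.5784, 0.145, 0.0965]
orientation: [[0.973, -0.231, 0.0], [-0.231, -0.973, 0.0], [0.0, -0.0, -1.0]]
force: [-0.9, 0.3, -1.4]
opening: 0.0257
time: 20.33
eef_pos: [0.5785, 0.145, 0.0964]
orientation: [[0.973, -0.231, 0.0], [-0.231, -0.973, -0.0], [0.0, 0.0, -1.0]]
force: [-3.6, -1.7, 6.3]
opening: 0.0255
```

```bash
python3 -m creep '[20,0,0,-2,0, 20,0,0,-2,0, 50,0,0,-2,0, 50,0,0,-2,0, 50,0,0,-2,0, 50,0,0,-2,0, 50,0,0,-2,0, 50,0,0,-2,0]'; python3 -m creep '[50,0,0,-15,0, 50,0,0,-45,0, 50,0,0,-80,0, 50,-30,0,-115,0, 50,-60,0,-150,0, 50,-90,0,-170,0, 50,-100,0,-170,0, 50,-100,0,-170,0]';python3 - <<'E'
from fit import *
cv2.imwrite("pics/b4.png",camera("wrist")[:,:,::-1]);c=calibration('wrist');s=get_state();print(s['eef_pos'],s['force'])
im=cv2.imread('pics/b4.png')
for z0 in(.074,.082):
  q,f,bo,ye=fit(c,im,colour(im,'red'),model(.05,z0),(.5784,.145,np.radians(-13.2)));print(z0,q[:2],np.degrees(q[2]),f)
  if z0==.074: overlay(c,im,model(.05,z0)+[box(-.075,.075,-.063,.063,0.024,.074)],q,'pics/ov_b4.png')
go(.4245,.3536,.25,96.1)
E
```

```text
time: 21.0
eef_pos: [0.5784, 0.1449, 0.0974]
orientation: [[0.973, -0.231, 0.0], [-0.231, -0.973, 0.0], [0.0, -0.0, -1.0]]
force: [0.2, -0.5, -0.3]
opening: 0.0489
time: 21.67
eef_pos: [0.4796, 0.1699, 0.2699]
orientation: [[0.974, -0.228, 0.004], [-0.228, -0.974, 0.001], [0.004, -0.002, -1.0]]
force: [0.1, -0.3, 0.4]
opening: 0.0498
[0.4807 0.1686 0.2684] [ 0.4139 -0.4742  0.315 ]
0.074 [0.5787 0.1432] -12.83591534079286 2446.4375
0.082 [0.5762 0.1423] -12.798006453470725 4052.4375
t 21.72 pos [0.4807 0.1686 0.2684] yaw -13.26 | shift [ -97.2 -167.2   18.2] turn -109.36
```

View pics/ov_b4.png

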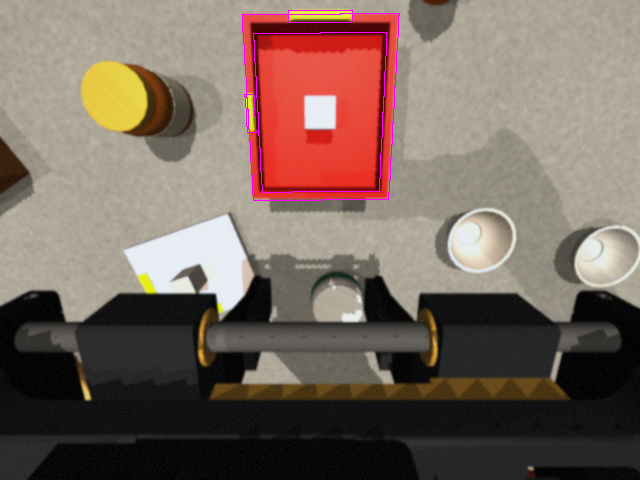

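```bash
python3 -m creep '[50,-8,-14,0,-7, 50,-20,-34,0,-14, 50,-34,-58,0,-21, 50,-48,-82,0,-28, 50,-62,-107,0,-35, 50,-76,-131,0,-42, 50,-88,-151,5,-49, 50,-97,-167,10,-56]';python3 -m creep '[50,0,0,10,-7, 50,0,0,20,-14, 50,0,0,30,-21, 50,0,0,40,-28, 50,0,0,55,-35, 50,0,0,70,-42, 50,0,0,85,-49, 50,0,0,95,-53]';python3 -m creep '[50,0,0,0,0, 50,0,0,0,0]'; python3 -c "
from h import *
go(.4245,.3536,.08,96.1)"
```

```text
time: 22.38
eef_pos: [0.4251, 0.3545, 0.256]
orientation: [[0.731, 0.682, -0.002], [0.682, -0.731, 0.0], [-0.001, -0.001, -1.0]]
force: [0.2, -1.1, -0.4]
opening: 0.0501
time: 23.05
eef_pos: [0.4255, 0.3517, 0.1593]
orientation: [[-0.104, 0.995, -0.003], [0.995, 0.104, -0.001], [-0.001, -0.003, -1.0]]
force: [-0.3, 0.1, -0.6]
opening: 0.0501
time: 23.22
eef_pos: [0.4255, 0.3522, 0.161]
orientation: [[-0.095, 0.995, -0.003], [0.995, 0.095, -0.001], [-0.0, -0.003, -1.0]]
force: [-0.0, -0.2, -0.1]
opening: 0.0502
t 23.22 pos [0.4255 0.3522 0.161 ] yaw 95.46 | shift [ 1.6 -0.7 81. ] turn -0.64
```

```bash
python3 -m creep '[50,1.5,-1,20,-0.7, 50,1.5,-1,50,-0.7, 50,1.5,-1,75,-0.7, 50,1.5,-1,81,-0.7, 50,1.5,-1,81,-0.7, 50,1.5,-1,81,-0.7]'; python3 - <<'E'
from hand import *
go(.4245,.3536,.0235,96.1)
cv2.imwrite("pics/c1.png",camera("wrist")[:,:,::-1]);c=calibration('wrist');s=get_state();R=s['orientation']
np.save('c1.npy',c,allow_pickle=True)
z0=0
M=[box(-.075,.075,-.063,.063,z0,z0+.016),box(.06,.075,-.025,.025,z0+.016,z0+.0161),box(-.015,.015,.048,.063,z0+.016,z0+.0161)]
q=inhand('pics/c1.png',c,s['eef_pos'],np.degrees(np.arctan2(R[1,0],R[0,0])),'lid',s['eef_pos'][2],0,M=M,wy=0)
print(q[:2],np.degrees(q[2]))
E
```

```text
time: 23.72
eef_pos: [0.4247, 0.3549, 0.0825]
orientation: [[-0.11, 0.994, 0.001], [0.994, 0.11, 0.001], [0.001, 0.001, -1.0]]
force: [-0.1, 0.8, -0.5]
opening: 0.05
t 23.72 pos [0.4247 0.3549 0.0825] yaw 96.29 | shift [-1.3 -0.4 59. ] turn 0.19
centre in tool mm -1.5028453048172417 0.24959590127926984 yaw rel -0.22197356174554272 cost 2283.375
[np.float64(0.42538327483869265), np.float64(0.3537078398732722)] 96.08297917114405
```

View pics/ov_c1.png

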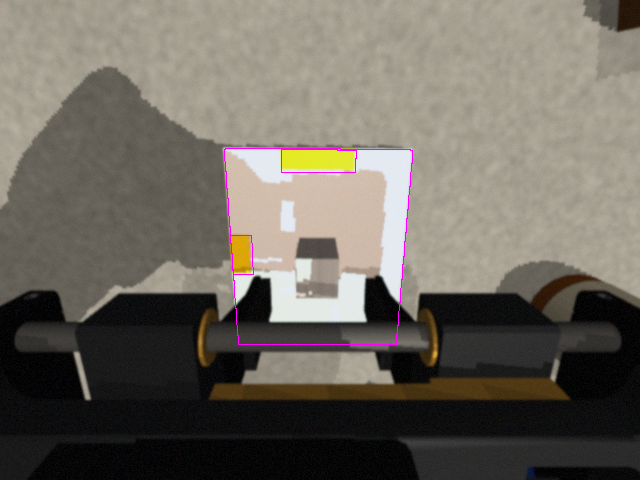

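Fit is exact. Descend, shift −1.3 along tool x, grip.

```bash
python3 -m creep '[50,-1.3,0,15,0.2, 50,-1.3,0,38,0.2, 50,-1.3,0,54,0.2, 50,-1.3,0,58,0.2, 50,-1.3,0,58,0.2, 20,-1.3,0,58,0.2, 20,-1.3,0,58,0.2, 20,-1.3,0,58,0.2]' 35; python3 -m creep '[20,0,0,0,0, 20,0,0,0,0, 20,0,0,0,0, 20,0,0,0,0]'; python3 -m creep '[20,0,0,-5,0, 20,0,0,-20,0, 20,0,0,-50,0, 20,0,0,-85,0, 20,0,0,-125,0, 20,0,0,-165,0, 20,0,0,-205,0, 20,0,0,-226,0]'; python3 - <<'E'
from hand import *
camera('top')
cv2.imwrite("pics/c2.png",camera("wrist")[:,:,::-1]);c=calibration('wrist');s=get_state();R=s['orientation']
for dz in(.023,.025):
    z0=s['eef_pos'][2]-dz
    M=[box(-.075,.075,-.063,.063,z0,z0+.016),box(.06,.075,-.025,.025,z0+.016,z0+.0161),box(-.015,.015,.048,.063,z0+.016,z0+.0161)]
    q=inhand('pics/c2.png',c,s['eef_pos'],np.degrees(np.arctan2(R[1,0],R[0,0])),'lid',dz,0,M=M)
go(.5784,.1449,.25,-13.2)
E
```

```text
time: 24.43
eef_pos: [0.425, 0.3536, 0.0248]
orientation: [[-0.107, 0.994, 0.002], [0.994, 0.107, 0.001], [0.001, 0.002, -1.0]]
force: [0.1, 1.2, 0.3]
opening: 0.037
time: 24.77
eef_pos: [0.4246, 0.3532, 0.024]
orientation: [[-0.107, 0.994, 0.001], [0.994, 0.107, 0.0], [0.0, 0.001, -1.0]]
force: [-1.4, -0.8, 6.0]
opening: 0.0258
time: 25.43
eef_pos: [0.4246, 0.354, 0.2543]
orientation: [[-0.108, 0.994, 0.004], [0.994, 0.108, 0.003], [0.002, 0.004, -1.0]]
force: [0.7, 1.1, -2.0]
opening: 0.0256
centre in tool mm 0.9261336480912801 0.7183442260128983 yaw rel 0.3759186877527867 cost 4242.25
centre in tool mm 0.8714413010505965 0.6149046275860363 yaw rel 0.20730622021081047 cost 3823.75
t 25.53 pos [0.4253 0.3545 0.2538] yaw 96.17 | shift [-224.8  129.7    3.8] turn 109.37
```

View pics/ov_c2.png

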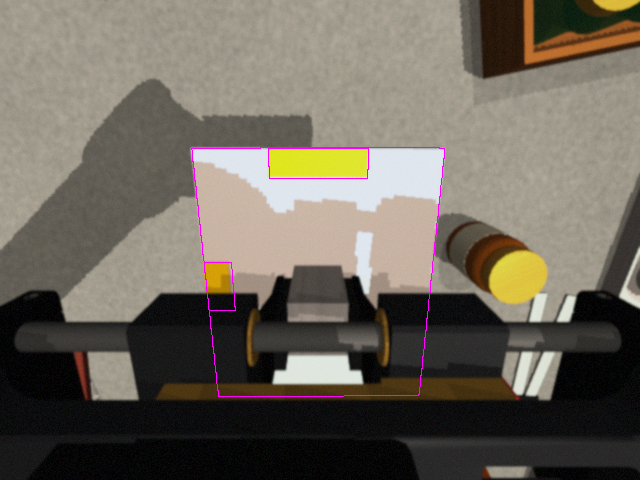

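```bash
python3 -m creep '[20,-12,8,0,7, 20,-35,20,0,14, 20,-65,38,0,21, 20,-95,55,0,28, 20,-130,75,0,35, 20,-165,95,0,42, 20,-200,115,0,49, 20,-220,127,0,56]';python3 -m creep '[20,-1,-2,0,7, 20,-2,-4,0,14, 20,-2,-4,0,21, 20,-2,-4,0,28, 20,-2,-4,0,35, 20,-2,-4,0,42, 20,-2,-4,0,49, 20,-2,-4,0,53]';python3 -m creep '[20,0,0,0,0, 20,0,0,0,0, 20,0,0,0,0]'; python3 -c "
from h import *
go(.5776,.1451,.19,-13.2)"
```

```text
time: 26.2
eef_pos: [0.5757, 0.1423, 0.2474]
orientation: [[0.771, 0.637, -0.002], [0.637, -0.771, -0.003], [-0.003, 0.001, -1.0]]
force: [0.3, 1.1, -1.9]
opening: 0.0258
time: 26.87
eef_pos: [0.5692, 0.1494, 0.2476]
orientation: [[0.973, -0.229, -0.003], [-0.229, -0.973, -0.001], [-0.003, 0.001, -1.0]]
force: [0.6, -0.3, -1.7]
opening: 0.0259
time: 27.12
eef_pos: [0.5696, 0.1496, 0.2486]
orientation: [[0.976, -0.219, -0.001], [-0.219, -0.976, -0.0], [-0.001, 0.001, -1.0]]
force: [-0.6, 1.5, -2.5]
opening: 0.0259
t 27.12 pos [0.5696 0.1496 0.2486] yaw -12.68 | shift [ 8.8  2.6 58.5] turn 0.52
```

```bash
python3 -m creep '[20,8.5,2.5,5,0.5, 20,8.5,2.5,25,0.5, 20,8.5,2.5,50,0.5, 20,8.5,2.5,60,0.5, 20,8.5,2.5,60,0.5, 20,8.5,2.5,60,0.5, 20,8.5,2.5,60,0.5]'; python3 - <<'E'
from hand import *
go(.5776,.1451,.148,-13.2)
cv2.imwrite("pics/c3.png",camera("wrist")[:,:,::-1]);c=calibration('wrist');s=get_state();R=s['orientation']
dz=.0238
z0=s['eef_pos'][2]-dz
M=[box(-.075,.075,-.063,.063,z0,z0+.016),box(.06,.075,-.025,.025,z0+.016,z0+.0161),box(-.015,.015,.048,.063,z0+.016,z0+.0161)]
q=inhand('pics/c3.png',c,s['eef_pos'],np.degrees(np.arctan2(R[1,0],R[0,0])),'lid',dz,0,M=M,rows=260)
E
```

```text
time: 27.7
eef_pos: [0.5785, 0.1455, 0.1906]
orientation: [[0.973, -0.231, 0.001], [-0.231, -0.973, 0.001], [0.001, -0.001, -1.0]]
force: [0.2, -0.3, -1.3]
opening: 0.0258
t 27.7 pos [0.5785 0.1455 0.1906] yaw -13.33 | shift [-0.8  0.7 42.6] turn -0.13
centre in tool mm 1.777268264608543 0.7762022114333028 yaw rel 0.43514480746365436 cost 1463.9375
```

View pics/ov_c3.png

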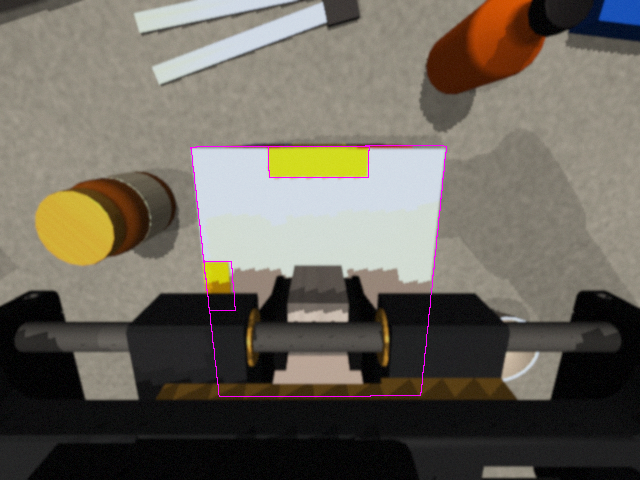

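```bash
python3 -m creep '[20,-1.1,0.4,10,0, 20,-1.1,0.4,22,0, 20,-1.1,0.4,31,0, 20,-1.1,0.4,33,0, 20,-1.1,0.4,33,0, 20,-1.1,0.4,33,0]';python3 -c "
from h import *
go(.5773,.1452,.148,-13.2)
s=get_state();print(s['force'])"
```

```text
time: 28.25
eef_pos: [0.5765, 0.1452, 0.1562]
orientation: [[0.973, -0.231, -0.0], [-0.231, -0.973, 0.0], [-0.0, 0.0, -1.0]]
force: [0.2, 0.7, -2.1]
opening: 0.0257
t 28.25 pos [0.5765 0.1452 0.1562] yaw -13.34 | shift [ 0.8 -0.2  8.2] turn -0.14
[ 0.1671  0.7141 -2.0604]
```

```bash
python3 -m creep '[20,0.8,0,1.5,0, 20,0.8,0,3,0, 20,0.8,0,4.5,0, 20,0.8,0,5,0, 20,0.8,0,5,0]'; python3 -m creep '[20,0,0,1,0, 20,0,0,2,0, 20,0,0,2,0]'
```

```text
time: 28.67
eef_pos: [0.5773, 0.145, 0.1513]
orientation: [[0.973, -0.231, -0.0], [-0.231, -0.973, -0.0], [-0.0, 0.0, -1.0]]
force: [-0.4, -0.5, -2.9]
opening: 0.0259
time: 28.92
eef_pos: [0.5772, 0.145, 0.1492]
orientation: [[0.973, -0.231, -0.0], [-0.231, -0.973, -0.0], [-0.0, 0.0, -1.0]]
force: [0.4, 0.1, -2.5]
opening: 0.0256
```

```bash
python3 -m creep '[20,0,0,1,0, 20,0,0,1.5,0, 20,0,0,1.5,0]'; python3 -m creep '[20,0,0,1,0, 20,0,0,1,0, 20,0,0,1,0]'
```

```text
time: 29.17
eef_pos: [0.5774, 0.145, 0.1481]
orientation: [[0.973, -0.231, 0.0], [-0.231, -0.973, 0.0], [0.0, -0.0, -1.0]]
force: [-0.9, -0.3, 0.1]
opening: 0.0259
time: 29.42
eef_pos: [0.5774, 0.145, 0.148]
orientation: [[0.973, -0.231, 0.001], [-0.231, -0.973, -0.0], [0.001, -0.0, -1.0]]
force: [-4.8, -1.5, 7.8]
opening: 0.0259
```

Contact exactly at the predicted 0.148. Release, retract and look.

```bash
python3 -m creep '[20,0,0,-2,0, 20,0,0,-2,0, 50,0,0,-2,0, 50,0,0,-2,0, 50,0,0,-2,0, 50,0,0,-2,0, 50,0,0,-2,0, 50,0,0,-2,0]'; python3 -m creep '[50,0,0,-15,0, 50,0,0,-45,0, 50,0,0,-80,0, 50,-30,0,-110,0, 50,-60,0,-130,0, 50,-90,0,-140,0, 50,-110,0,-140,0, 50,-110,0,-140,0]';python3 -m creep '[50,-20,0,0,0, 50,-20,0,0,0, 50,-20,0,0,0]';python3 - <<'E'
from fit import *
for n in("wrist","scene","top"): cv2.imwrite(f"pics/d_{n}.png",camera(n)[:,:,::-1])
c=calibration('wrist')
im=cv2.imread('pics/d_wrist.png')
for z0 in(.124,.132):
  M=[box(-.075,.075,-.063,.063,z0,z0+.016),box(.06,.075,-.025,.025,z0+.016,z0+.0161),box(-.015,.015,.048,.063,z0+.016,z0+.0161)]
  q,f,bo,ye=fit(c,im,colour(im,'lid'),M,(.5784,.145,np.radians(-13.2)));print(z0,q[:2],np.degrees(q[2]),f)
s=get_state();print(s['eef_pos'],s['force'])
sc=cv2.imread('pics/d_scene.png');cv2.imwrite('pics/d_sc.png',cv2.resize(sc[200:360,250:410],(640,640)[:2],interpolation=cv2.INTER_CUBIC)[:600])
E
```

```text
time: 30.08
eef_pos: [0.5774, 0.145, 0.1489]
orientation: [[0.973, -0.231, 0.0], [-0.231, -0.973, 0.0], [0.0, -0.0, -1.0]]
force: [0.3, -0.5, 0.1]
opening: 0.0489
time: 30.75
eef_pos: [0.4676, 0.1725, 0.2907]
orientation: [[0.974, -0.227, 0.003], [-0.227, -0.974, 0.0], [0.002, -0.001, -1.0]]
force: [1.2, 0.5, -0.9]
opening: 0.0501
time: 31.0
eef_pos: [0.4509, 0.175, 0.289]
orientation: [[0.973, -0.23, 0.001], [-0.23, -0.973, -0.0], [0.001, 0.0, -1.0]]
force: [0.3, 0.3, 0.5]
opening: 0.0497
0.124 [0.5792 0.1444] -13.061312077342254 869.125
0.132 [0.5794 0.1437] -12.22270990313659 1687.5
[0.4516 0.1745 0.2886] [ 0.2615 -0.343  -0.0872]
```

View pics/d_wrist.png

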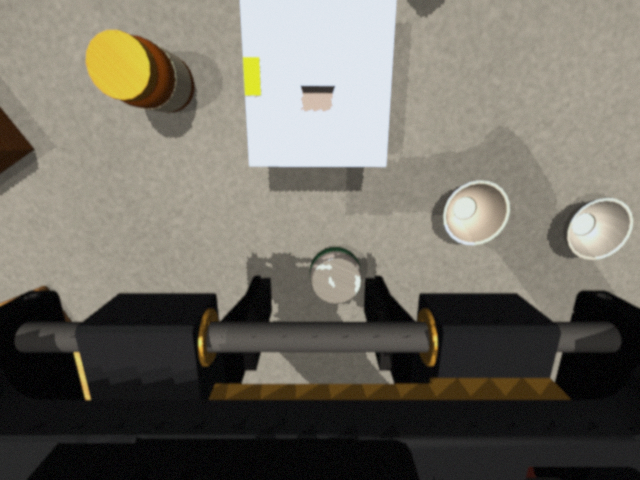

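View pics/d_scene.png

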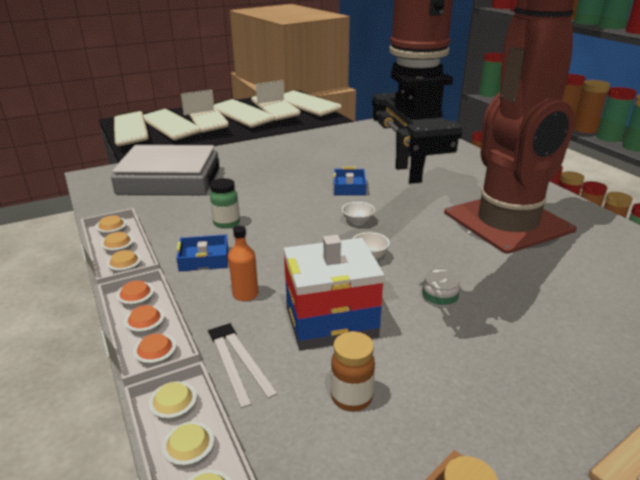

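View pics/d_sc.png

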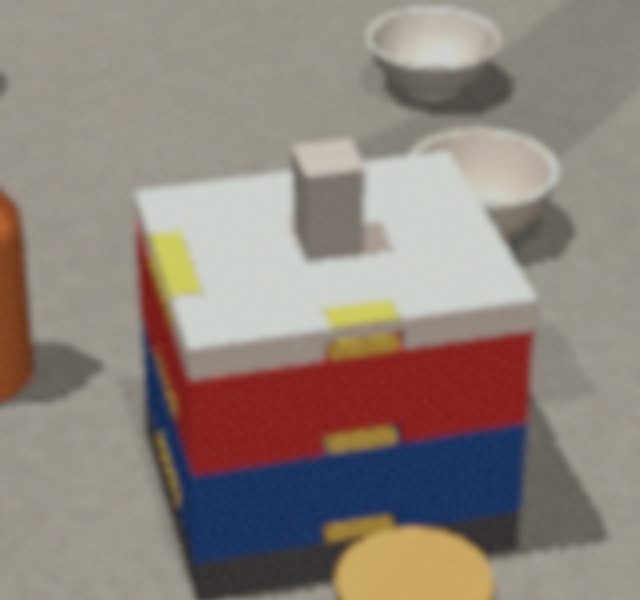

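View pics/d_top.png

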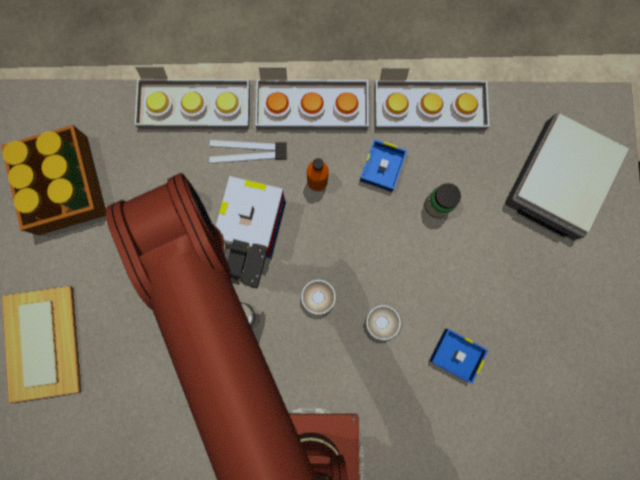

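The stack is flush at every joint, with keys lined up and bystanders where they were. The gripper is clear, so I'm handing in.

```bash
python3 -c "
from rig import *
print(get_state()['time']);sign_off()"
```

```text
31.15
the job is handed in; nothing more can be done
```

The takeaway carrier is built in the order asked: the largest blue tray on the steel base, then the red tray, then the white lid. I handed it in at 31.2 s of the 72 s allowed, with the gripper open and well clear. `sign_off` reported no verdict.

- **Seating:** Contact came at tool heights of 47, 96.4 and 148 mm for blue, red and lid, all within 0.5 mm of what a fully seated piece should give. Pressing on after contact gave at most about 17 N vertically.
- **Images:** In the wrist pictures, each piece fitted its fully seated height much better than one riding 8 mm up on the keys. In the final scene picture the joints are closed, the lid is level and the yellow keys and marks line up. The yaw agrees with the base's (about −13.2°) to within 0.4°.
- **Bystanders:** The bottle, jars, dishes and tongs look unmoved in the final pictures. The tin is mostly hidden by the arm in the last top view, but stands where it was in the scene and wrist views. I checked these by eye only, without measuring.
- **Disagreements:** Early wrist measurements of the base were about 2 mm off where the blue tray finally seated. I corrected this during the descent, within the play of the notches. The networks' first yaw for the red tray was about 8° off, so I replaced it with a fit to its outline.

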